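# Fit a fresh squeegee blade in its holder

### The arm

A 7-joint arm with a two-finger parallel gripper is mounted at the origin on the work surface. World frame = base frame: x ahead of the robot, y to its left, z up, the work surface at z = 0. Lengths are in m, angles in degrees, forces in N, time in s.
With the tool pointing down it reaches from about 0.425 to 0.875 m from the base axis. Payload 4.7 kg.
Tool frame: the origin (TCP) lies midway between the tips of the shut fingers; the grasp point (between the pads) lies 19 mm behind it; z points along the fingers, y is the direction in which the jaws open and shut (so a half turn about z gives the same grasp; the last joint's range is limited). The gripper opens to 87 mm and grips with 3 to 60 N. Pads are 19 mm wide; open, the fingers measure 117 mm over their backs; the gripper's body (75 mm by 190 mm) begins 51 mm behind the grasp point.
Start: joints at [0.808, 18.392, -4.016, 83.108, 1.295, 78.541, -3.26], TCP at [0.65, -0, 0.188] pointing down, gripper open.
Joint ranges: [-163.93, 163.93], [-17.29, 119.83], [-79.2, 71.16], [3.27, 140.29], [-89.18, 269.18], [5.43, 117.66], [-154.24, 154.24]. Speed limits (degrees/s): [147.25, 147.25, 180, 180, 180, 180, 180].

### API

Orientations are given as [roll, pitch, yaw] about the fixed x, y, z axes, in that order (R = Rz(yaw) Ry(pitch) Rx(roll)).
In Python, from cell import env gives the robot as it stands.
- The arm moves only by the tool apply_moves, never from a script. Its argument "targets" is a list of rows, each a list of 2 entries, a list of its own where there are three numbers: the shift along the world's x, y, z in mm, then the turn, a rotation vector about the world's x, y, z in rad. A call has 1 to 8 rows; each row is the pose to reach, as a shift and turn from the pose commanded when the call began; what a row does not reach only later rows make up. A row lasts 1/10 s, in which the tool goes at most 50 mm and 8.59 degrees, less where a joint would pass 70% of its speed; a pose out of reach is approached as far as the arm can. A call with a gripper value outside its range is refused whole. "hand" is the finger opening in mm, from 0 to 87, set as the call begins (left out, the last holds). The fingers move at their own pace and stop on an object; "squeeze" is the grip in N (left out, the last holds). Time passes only in rows, so rows that repeat a pose let the fingers close. It gives the time, the measured TCP pose, the force and the opening at its end, in the units of the state.
- env.get_obs(): the state, without advancing time (a new reading comes with each control period).
- env.read_camera(name): name is "scene" or "side" or "wrist"; returns a dict with "image" (480x640x3 uint8, red, green, blue), "camera_matrix" (3x3 intrinsics, pixels), "camera_from_world" (4x4, takes a point from world to camera coordinates); the wrist camera has in their place "mount" (4x4, takes a point from camera to tool coordinates, whose origin is the TCP and whose axes are the flange's). Camera axes: x right, y down, z forward; pixel columns grow to the right and rows downward; lengths in m; the calibration is good to about 2 mm. The wrist camera is an equidistant fisheye: a pixel r from the principal point sees the ray r / f radians off the axis. A picture is of the moment at which its call begins: read the wrist's pose just before it. There is no depth.
- env.sign_off(): hands the job in, once; it reports no verdict.
Trained networks look in a picture, given as the dict that the camera call returned (one of the last four; its "shot" number tells which), for a name from the list of things; names that differ only in an ending like _2 or _b are one class to them, and where a whole thing is asked for, a point or a joint stands for the part that bears it (a point fixed in the world has none). Each returns a list of dicts, best first, with "conf" (0 to 1); they miss things now and then, are a little off and sometimes report something else, mostly with a low value. They report only what shows in the picture. A call takes as long as a camera call.
- env.regions_of(picture, target): "region" (480x640 bool, what is visible of it) and "rect" ([left, top, right, bottom] in pixels, round what is visible of it).
The state is a dict: "time_s": time; "qpos": joint angles; "joint_velocities": joint speeds; "effort": joint torques, N m; "tool_pos": TCP position; "tool_rot": TCP orientation; "force": force on the tool from outside, world axes, zero at the start; "wrist_torque": the same for the moment, N m; "grip_width": finger opening in m.
Only numpy, scipy, OpenCV 4.12 (cv2) and the standard library are available. Lean on these libraries where they do the work, as an engineer would, in place of code of your own. Each camera call takes 0.05 s, during which the arm holds its last target. There are 200 camera calls.

### The job

Fit the fresh squeegee blade (orange grip) in its holder: lay it flat on the bed with its notch over the locating pin and its back edge fully home, flush along the fence, feeling your way gently since the pin's exact place is not known and it must not be forced. Then swing the red clamp shut over the blade as far as it goes, let go of everything, and leave the old blade and the other things on the bench where they are.

Things in the scene. Friction and masses are not known exactly. Their poses are not given: they have to be found in the camera images.
- blade_grip (a point): fresh blade (loose, about 0.22 kg): bright steel plate 60 x 130 x 4 mm lying flat, on it an upright orange rib 12 (x) x 40 (y) x 20 mm high. The point is the rib's centre, 14 mm above the blade's underside. x points across the blade to its straight back edge, 36 mm from here (the thinned wiping edge is 24 mm away in -x), y along its length, z up
- blade_notch (a point): mouth of the fresh blade's notch: the middle of its back edge, half-way up the plate (2 mm above the underside). The notch is a U cut 9 mm wide (y) and 12 mm deep (towards -x). Same axes as blade_grip
- holder: blade holder, fixed to the bench: dark flat bed 150 (x) x 190 (y) mm, origin at the centre of its underside, surface at z = 12 mm. The bed in front of the fence is a springy rubber pad that gives 1 mm for each 8 N pressed on it (at most 3 mm); the rest is rigid. Bed, fence and clamp are damaged by more than 60 N from the blade
- fence (a point): middle of the lower edge of the aluminium fence's face: at x = 30, y = 0, z = 12 mm of the holder, same axes. The face looks to -x; the fence is 160 mm long (y) and rises 6 mm above the bed
- pin_slot (a point): middle of the slot in which the one brass locating pin is set, at x = 25, y = 0 mm of the holder. The pin, rigid, 6 mm across, 6 mm high above the bed, stands 4 to 11 mm from here along +y or -y, not reported; a flat dark blanking screw lies on the other side. The back edge meets it 8 mm short of the fence unless the notch is over it. More than 25 N from the blade damages it
- clamp (a joint): angle of the red swing clamp. 0 = open, arm pointing to the holder's +y; grows counter-clockwise seen from above; at the stop, 1.58, the arm points to -x across fence and blade. Stiff (about 1.2 N at the knob), stays where left. Arm 14 mm wide, underside 6.5 mm and top 11.5 mm above the bed: it clears a blade that lies flat
- clamp_pivot (a point): the clamp's upright pivot axis, at x = 58, y = 50 mm of the holder, on the bed surface
- clamp_knob (a point): centre of the black upright knob on the clamp arm, 50 mm from its pivot: a cylinder 12 mm in diameter, 24 mm high, its centre 35.5 mm above the bench and its foot 23.5 mm above it
- old_blade_grip (a point): the worn blade (loose, leave it alone): same size and shape, darker steel, blue grip rib, no notch. The point is the centre of its rib, 14 mm above the bench
- pcb: bystander: green circuit board 55 x 75 mm, 11 mm high; origin at the centre of its underside
- flux: bystander: white bottle, 44 mm in diameter, 110 mm high; origin under its centre
- solder_spool: bystander: blue spool of solder, 56 mm in diameter, 40 mm high; origin under its centre
- tape_roll: bystander: amber ring of tape, 80 mm in diameter, 20 mm high; origin under its centre
- driver: bystander: screwdriver with a red handle, lying along its x; leave alone
- paste_jar: bystander: jar with a green lid, 56 mm in diameter, 60 mm high; origin under its centre

How it is judged (in metres and radians):
On the way, in this order (a step that is already met when the one before it is completed fails the run):
1. with the clamp still open, the blade lies flat on the bed, notch over the pin, back edge flush with the fence (x of blade_notch in the frame of holder between 0.028 and 0.033 m and y of blade_notch in the frame of holder between -0.015 and 0.015 m and z of blade_notch in the frame of holder below 0.0155 m and angle between blade_notch's own z axis and vertical below 0.04 rad and angle between the x axis of blade_notch and the x axis of holder, either way round below 0.05 rad and value of joint clamp below 0.8 rad), for 0.2 s.
2. the clamp is swung shut over the blade (value of joint clamp above 1.4 rad), for 0.2 s.
At the end, for the whole second after the job is handed in: Blade flat and still on the bed (tilt < 0.04 rad, underside within 1.5 mm of it), back edge within 2 mm of the fence and square to it (0.05 rad), notch over the pin, its mouth within 15 mm of the holder's middle along the fence; clamp at 1.40 rad or more; nothing held (x of blade_notch in the frame of holder between 0.028 and 0.033 m and y of blade_notch in the frame of holder between -0.015 and 0.015 m and z of blade_notch in the frame of holder below 0.0155 m and angle between blade_notch's own z axis and vertical below 0.04 rad and angle between the x axis of blade_notch and the x axis of holder, either way round below 0.05 rad and value of joint clamp above 1.4 rad and linear speed of blade below 0.01 m/s); the robot touches nothing.
It fails at once if the blade is pressed on the pin with more than 25 N (contact force between blade and pin above 25 N).
It fails at once if the blade is pressed on the holder (bed, fence or clamp) with more than 60 N (contact force between blade and holder above 60 N).
It fails at once if the old blade or another bystander is moved more than 15 mm (distance of any of old_blade_grip, pcb, flux, solder_spool, tape_roll, driver, paste_jar from where it was at the start of the episode above 0.015 m).
It also fails if it takes over 72 s, if anything falls off the work surface, if the arm or the gripper's body presses on something with over 40 N, if the wrist force passes 120 N, or if a joint passes its speed limit or range.

## Working session

There is one attempt and no reset: what is moved stays moved. The work goes in short steps, Python scripts to look and compute and a tool call to move; the robot and the scene stay as the last step left them, time stands still between calls to the robot, and variables do not carry over. Pictures are saved under pics/ and viewed, about 8 in all and at most 12, crops included, and the job is handed in when it is done.

Besides the shell and the picture viewer there is one more tool, called by a JSON object that holds its "fn" and its "kwargs", one argument or row to a line. apply_moves: Moves the arm, as the interface text tells. Its arguments: {"type":"object","properties":{"targets":{"type":"array","items":{"type":"array"}},"hand":{"type":"number"},"squeeze":{"type":"number"}},"required":["targets"]}

```bash
ls; mkdir -p pics
cat > h.py <<'E'
import numpy as np, cv2
from cell import env
def snap(n,f=None):
    p=env.read_camera(n)
    if f: cv2.imwrite('pics/'+f,p['image'][...,::-1])
    return p
def ray(p,u,v):
    K=p['camera_matrix'];T=np.linalg.inv(p['camera_from_world'])
    d=np.linalg.solve(K,[u,v,1.]);return T[:3,3],T[:3,:3]@d
def onz(p,u,v,z):
    o,d=ray(p,u,v);return o+d*(z-o[2])/d[2]
def proj(p,X):
    c=p['camera_from_world']@np.r_[X,1];q=p['camera_matrix']@c[:3];return q[:2]/q[2]
E
python3 - <<'E'
from h import *
o=env.get_obs();print(o['tool_pos'],o['tool_rot'],o['time_s'],o['force'])
for n in ['scene','side']:
    p=snap(n,n+'0.png')
    for t in ['blade_grip','holder','clamp','clamp_knob','old_blade_grip','pcb','flux','solder_spool','tape_roll','driver','paste_jar']:
        try:
            for r in env.regions_of(p,t)[:2]:
                m=r['region'];ys,xs=np.nonzero(m);c=(xs.mean(),ys.mean())
                print(n,t,round(r['conf'],2),np.round(r['rect']),np.round(c),np.round(onz(p,*c,0.012),3),m.sum())
        except Exception as e: print(t,e)
w=snap('wrist','wrist0.png');print(w['camera_matrix'],w['mount'])
E
```

```text
pics
[ 6.49369048e-01 -6.64336482e-05  1.86843505e-01] [-1.79889145e+02  6.29909189e-03  8.99989114e+01] 0.0 [ 0.02588624 -0.00711963  0.24293747]
scene blade_grip 0.77 [430. 238. 486. 264.] [457. 251.] [0.476 0.265 0.012] 1038
scene holder 0.88 [297. 213. 384. 278.] [343. 244.] [0.584 0.008 0.012] 3715
scene clamp 0.71 [352. 256. 374. 266.] [364. 263.] [0.61  0.077 0.012] 198
scene clamp 0.4 [364. 190. 388. 209.] [376. 198.] [0.414 0.02  0.012] 464
scene clamp_knob 0.72 [218. 240. 244. 272.] [229. 255.] [ 0.738 -0.227  0.012] 612
scene clamp_knob 0.7 [292. 216. 385. 276.] [343. 244.] [0.584 0.008 0.012] 3603
scene old_blade_grip 0.87 [261. 167. 307. 192.] [284. 179.] [ 0.465 -0.23   0.012] 813
scene pcb 0.78 [362. 188. 389. 210.] [375. 198.] [0.414 0.02  0.012] 509
scene flux 0.58 [381. 304. 401. 337.] [390. 323.] [0.729 0.193 0.012] 578
scene solder_spool 0.62 [316. 299. 339. 331.] [328. 314.] [0.772 0.061 0.012] 587
scene tape_roll 0.82 [266. 271. 296. 305.] [282. 288.] [ 0.761 -0.064  0.012] 592
scene driver 0.69 [202. 138. 243. 186.] [226. 154.] [ 0.455 -0.423  0.012] 318
scene 
[... 940 characters left out ...]
l 0.87 [250. 230. 281. 256.] [265. 240.] [ 0.758 -0.068  0.012] 585
side driver 0.87 [392. 194. 459. 218.] [434. 208.] [ 0.454 -0.428  0.012] 392
side driver 0.28 [249. 231. 278. 253.] [265. 240.] [ 0.758 -0.068  0.012] 501
side paste_jar 0.71 [296. 195. 313. 221.] [303. 208.] [ 0.756 -0.241  0.012] 467
[[371.64829954   0.         317.09412925]
 [  0.         371.64829954 238.82534128]
 [  0.           0.           1.        ]] [[-4.35082427e-04 -9.53819977e-01 -3.00378531e-01  8.22388653e-02]
 [ 9.99999383e-01 -7.21888991e-04  8.43835217e-04  3.23862144e-04]
 [-1.02170684e-03 -3.00377978e-01  9.53819703e-01 -1.97242194e-01]
 [ 0.00000000e+00  0.00000000e+00  0.00000000e+00  1.00000000e+00]]
```

Run:
```python
import cv2,numpy as np
a=cv2.imread('pics/scene0.png')[150:350,190:510];b=cv2.imread('pics/side0.png')[190:430,180:460]
w=cv2.imread('pics/wrist0.png')
c=np.zeros((600,800,3),np.uint8)
A=cv2.resize(a,(400,250),interpolation=3);c[:250,:400]=cv2.resize(a,(400,250));B=cv2.resize(b,(292,250));c[:250,400:692]=B
c[250:,:]=0;W=cv2.resize(w,(466,350));c[250:,:466]=W
cv2.imwrite('pics/c0.png',c)
```

```text
(no output)
```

View pics/wrist0.png

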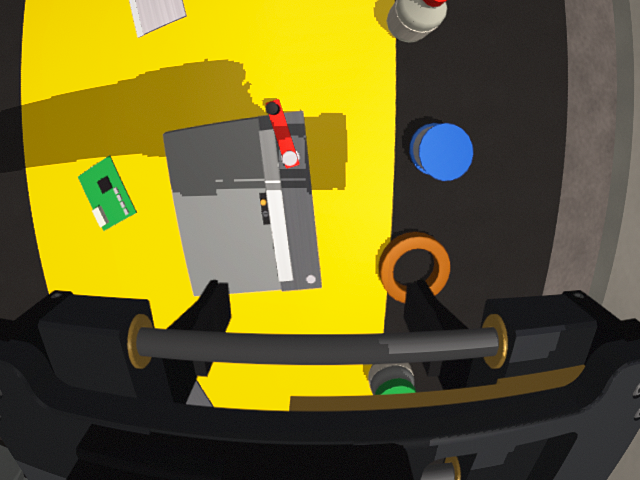

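View pics/c0.png

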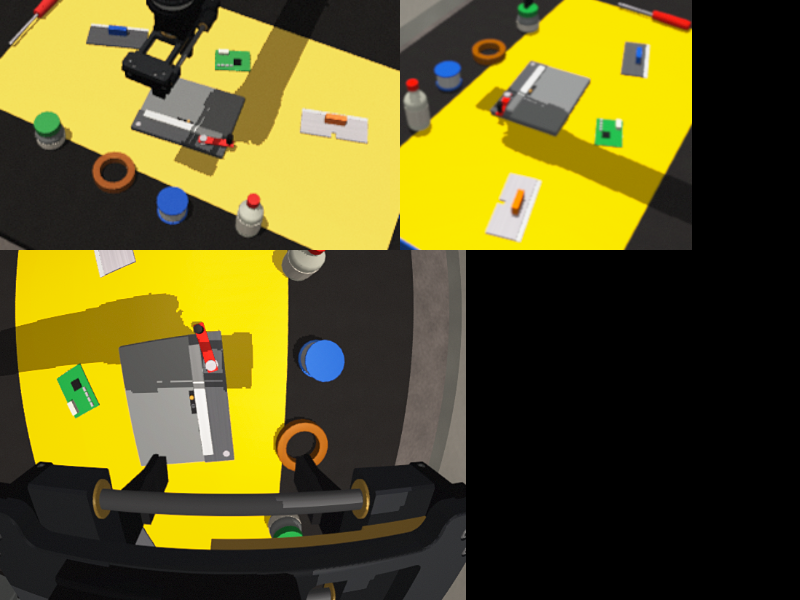

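```bash
cat >> h.py <<'E'
from scipy.spatial.transform import Rotation as R
def wT(o,w):
    T=np.eye(4);T[:3,:3]=R.from_euler('xyz',o['tool_rot'],degrees=True).as_matrix();T[:3,3]=o['tool_pos'];return T@w['mount']
def wonz(o,w,uv,z):
    K=w['camera_matrix'];T=wT(o,w);uv=np.atleast_2d(uv).astype(float)
    d=np.stack([(uv[:,0]-K[0,2])/K[0,0],(uv[:,1]-K[1,2])/K[1,1]],1);r=np.linalg.norm(d,axis=1)+1e-9
    v=np.c_[d/r[:,None]*np.sin(r)[:,None],np.cos(r)]@T[:3,:3].T
    return T[:3,3]+v*((z-T[2,3])/v[:,2])[:,None]
def wproj(o,w,X):
    T=np.linalg.inv(wT(o,w));c=(np.atleast_2d(X)@T[:3,:3].T)+T[:3,3];K=w['camera_matrix']
    rho=np.linalg.norm(c[:,:2],axis=1);th=np.arctan2(rho,c[:,2])
    return c[:,:2]/rho[:,None]*th[:,None]*K[0,0]+[K[0,2],K[1,2]]
E
python3 - <<'E'
from h import *
o=env.get_obs()
w=snap('wrist')
P=lambda u,z:np.round(wonz(o,w,u,z)[:,:2]*1000,1).tolist()
print('fence face ends top',P([(259,131),(280,288)],.018))
print('fence back ends top',P([(292,279)],.018))
print('bed corners',P([(164,132),(194,295),(322,287),(302,111)],.012))
print('pin,screw',P([(263,202)],.018),P([(265,214)],.012))
print('pivot top,knob top',P([(290,158)],.024),P([(272,106)],.0475))
r=env.regions_of(w,'blade_grip');print([(a['conf'],a['rect']) for a in r])
im=w['image'][...,::-1]
cv2.imwrite('pics/cr.png',np.hstack([cv2.resize(im[90:300,155:330],(500,600),interpolation=cv2.INTER_CUBIC),cv2.resize(im[180:230,245:290],(300,600),interpolation=cv2.INTER_NEAREST)]))
E
```

```text
fence face ends top [[593.7, 77.6], [610.2, -89.7]]
fence back ends top [[623.6, -78.8]]
bed corners [[490.4, 82.1], [508.0, -103.5], [656.1, -91.1], [635.9, 96.8]]
pin,screw [[595.8, 5.8]] [[596.6, -8.2]]
pivot top,knob top [[624.4, 50.6]] [[610.4, 100.5]]
[(0.77, [130.6, 0.0, 184.9, 38.2])]
```

View pics/cr.png

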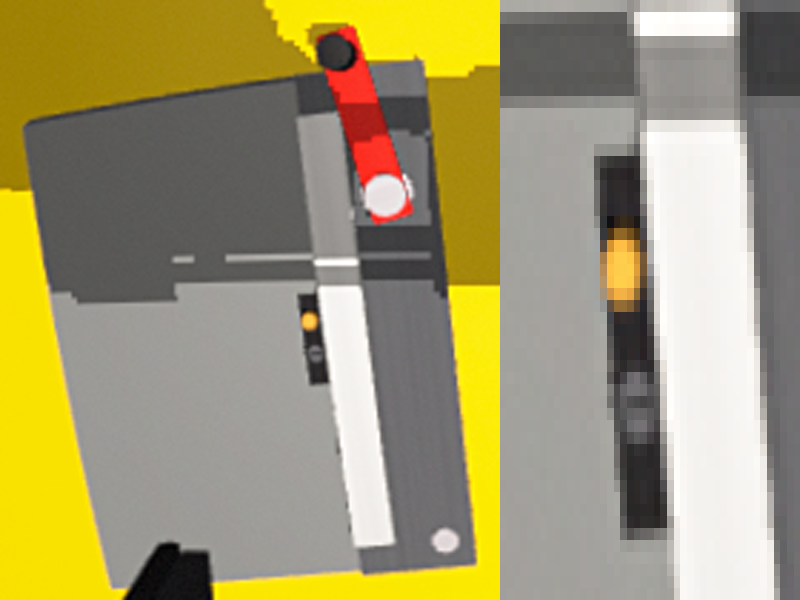

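{"fn": "apply_moves", "kwargs": {
  "targets": [
    [[-36,38,0],[0,0,0]],
    [[-72,76,0],[0,0,0]],
    [[-108,114,0],[0,0,0]],
    [[-144,152,0],[0,0,0]],
    [[-178,180,0],[0,0,0]],
    [[-178,180,0],[0,0,0]],
    [[-178,180,0],[0,0,0]]
  ]
}}

```text
time_s: 2.05
tool_pos: [0.4714, 0.1811, 0.1886]
tool_rot: [179.9, 0.0, 90.2]
force: [0.7, -0.6, 0.5]
grip_width: 0.0868
```

Run:
```python
from h import *
o=env.get_obs();w=snap('wrist','wrist1.png');print(o['tool_pos'],o['tool_rot'])
for r in env.regions_of(w,'blade_grip'):
    m=r['region'];ys,xs=np.nonzero(m);print(r['conf'],r['rect'],m.sum())
im=w['image']
hsv=cv2.cvtColor(im,cv2.COLOR_RGB2HSV)
m=((hsv[...,0]>8)&(hsv[...,0]<20)&(hsv[...,1]>150)&(hsv[...,2]>150)).astype(np.uint8)
n,l,s,c=cv2.connectedComponentsWithStats(m)
for i in range(1,n):
    if s[i,4]>60: print(s[i],c[i])
```

```text
[0.47137364 0.18111901 0.18856672] [1.79915679e+02 1.15273730e-02 9.01954657e+01]
0.82 [264.7, 58.6, 355.1, 193.6] 7440
[614  74  24  11 104] [627.94230769  79.69230769]
[294 107  21  42 397] [303.92443325 125.16624685]
```

View pics/wrist1.png

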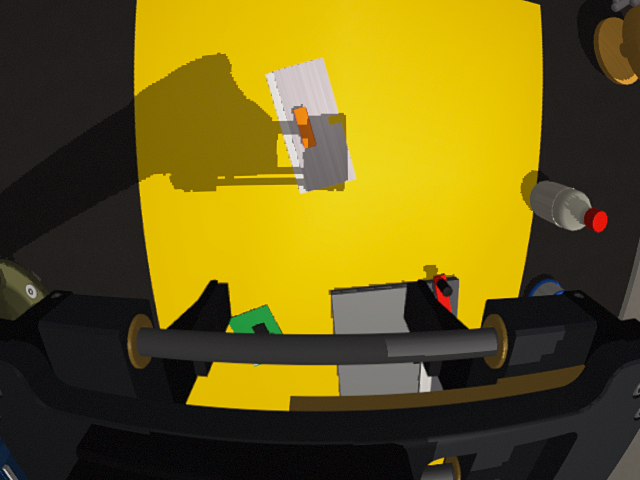

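Run:
```python
from h import *
o=env.get_obs();w=snap('wrist')
c=wonz(o,w,[(266,74),(323,58),(355,178),(303,193)],.004)[:,:2]*1000
print(np.round(c,1))
d=lambda a,b:(np.round(np.linalg.norm(b-a),1),np.round(np.degrees(np.arctan2(*(b-a)[::-1])),1))
print(d(c[3],c[0]),d(c[2],c[1]),d(c[0],c[1]),d(c[3],c[2]),c.mean(0))
# refine: fit model rect (blade region mask) via edges of network region
m=env.regions_of(w,'blade_grip')[0]['region'].astype(np.uint8)
cn=max(cv2.findContours(m,0,2)[0],key=cv2.contourArea)[:,0]
P=(wonz(o,w,cn,.004)[:,:2]*1000).astype(np.float32)
print(cv2.minAreaRect(P))
hsv=cv2.cvtColor(w['image'],cv2.COLOR_RGB2HSV)
m=((hsv[...,0]>8)&(hsv[...,0]<20)&(hsv[...,1]>150)&(hsv[...,2]>60)).astype(np.uint8);m[220:]=0;m[:,400:]=0
cn=max(cv2.findContours(m,0,2)[0],key=cv2.contourArea)[:,0]
print(cv2.minAreaRect((wonz(o,w,cn,.024)[:,:2]*1000).astype(np.float32)))
im=w['image'][...,::-1];cv2.imwrite('pics/cr1.png',cv2.resize(im[50:200,255:365],(586,800)[::1] if 0 else (440,600),interpolation=cv2.INTER_CUBIC))
```

```text
[[422.6 315.3]
 [480.  331. ]
 [513.1 206.8]
 [459.2 191. ]]
(np.float64(129.6), np.float64(106.4)) (np.float64(128.5), np.float64(104.9)) (np.float64(59.6), np.float64(15.3)) (np.float64(56.3), np.float64(16.4)) [468.71074095 261.01483462]
((465.400390625, 263.33319091796875), (61.17558670043945, 131.82968139648438), 15.461355209350586)
((460.0108642578125, 261.79071044921875), (11.82370376586914, 39.74144744873047), 16.027755737304688)
```

View pics/cr1.png

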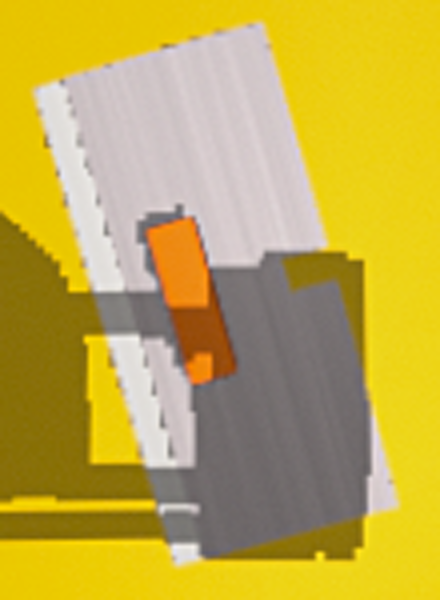

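{"fn": "apply_moves", "kwargs": {
  "targets": [
    [[-5,30,-30],[0,0,0.1]],
    [[-11,60,-65],[0,0,0.2]],
    [[-11,81,-100],[0,0,0.27]],
    [[-11,81,-130],[0,0,0.27]],
    [[-11,81,-150],[0,0,0.27]],
    [[-11,81,-150],[0,0,0.27]],
    [[-11,81,-150],[0,0,0.27]]
  ],
  "hand": 50
}}

```text
time_s: 2.95
tool_pos: [0.4619, 0.2602, 0.038]
tool_rot: [-180.0, 0.0, 105.4]
force: [-0.3, -1.1, 1.0]
grip_width: 0.0506
```

Run:
```python
from h import *
o=env.get_obs();w=snap('wrist','wrist2.png');print(o['tool_pos'],o['tool_rot'],o['force'],o['grip_width'],o['time_s'])
hsv=cv2.cvtColor(w['image'],cv2.COLOR_RGB2HSV)
m=((hsv[...,0]>8)&(hsv[...,0]<20)&(hsv[...,1]>150)&(hsv[...,2]>60)).astype(np.uint8)
for cn in cv2.findContours(m,0,2)[0]:
  if cv2.contourArea(cn)>100: print(cv2.boundingRect(cn),cv2.minAreaRect((wonz(o,w,cn[:,0],.024)[:,:2]*1000).astype(np.float32)))
```

```text
[0.46185165 0.26023537 0.0380432 ] [-1.79975477e+02  3.13516330e-03  1.05362191e+02] [-0.31759115 -1.07259082  0.96302316] 0.050647319654925846 2.95
(305, 221, 19, 69) ((458.9864807128906, 264.2032470703125), (11.172073364257812, 43.99909210205078), 15.637615203857422)
```

View pics/wrist2.png

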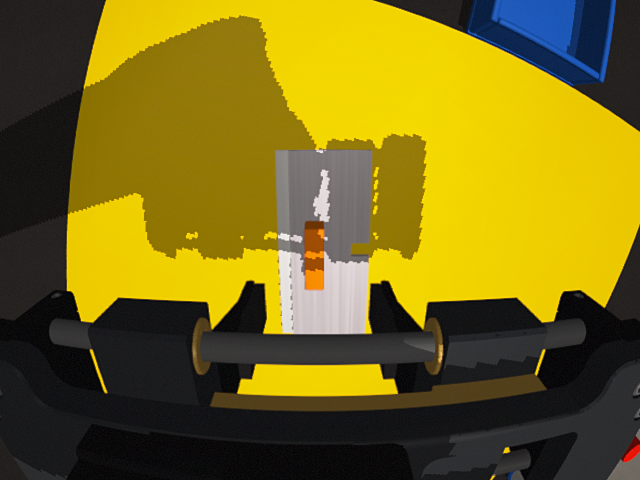

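{"fn": "apply_moves", "kwargs": {
  "targets": [
    [[-1,2,-10],[0,0,0.004]],
    [[-1,2,-20],[0,0,0.004]],
    [[-1,2,-30],[0,0,0.004]],
    [[-1,2,-30],[0,0,0.004]],
    [[-1,2,-30],[0,0,0.004]]
  ]
}}

```text
time_s: 3.5
tool_pos: [0.4597, 0.2628, 0.0076]
tool_rot: [-180.0, 0.0, 105.7]
force: [-0.4, 0.3, -0.1]
grip_width: 0.05
```

{"fn": "apply_moves", "kwargs": {
  "targets": [
    [[0,0,0],[0,0,0]],
    [[0,0,0],[0,0,0]],
    [[0,0,0],[0,0,0]],
    [[0,0,0],[0,0,0]],
    [[0,0,0],[0,0,0]],
    [[0,0,0],[0,0,0]]
  ],
  "hand": 5,
  "squeeze": 40
}}

```text
time_s: 4.1
tool_pos: [0.4601, 0.263, 0.0081]
tool_rot: [180.0, 0.0, 105.7]
force: [-0.5, 0.1, 0.6]
grip_width: 0.0107
```

{"fn": "apply_moves", "kwargs": {
  "targets": [
    [[0,0,20],[0,0,0]],
    [[5,-10,45],[0,0,0]],
    [[20,-50,60],[0,0,-0.05]],
    [[35,-95,60],[0,0,-0.1]],
    [[50,-140,60],[0,0,-0.15]],
    [[65,-185,60],[0,0,-0.178]],
    [[78,-228,55],[0,0,-0.178]],
    [[83,-255,45],[0,0,-0.178]]
  ]
}}

```text
time_s: 4.9
tool_pos: [0.5448, 0.0035, 0.0538]
tool_rot: [179.8, 0.1, 95.3]
force: [-0.5, -0.1, 0.0]
grip_width: 0.0047
```

{"fn": "apply_moves", "kwargs": {
  "targets": [
    [[0,-8,-3],[0,0,0]],
    [[0,-8,-3],[0,0,0]],
    [[0,-8,-3],[0,0,0]]
  ]
}}

```text
time_s: 5.2
tool_pos: [0.5428, 0.0021, 0.0502]
tool_rot: [180.0, -0.1, 95.6]
force: [0.3, 0.2, -0.8]
grip_width: 0.0051
```

Run:
```python
from h import *
o=env.get_obs();w=snap('wrist','wrist3.png');print(o['tool_pos'],o['tool_rot'],o['force'],o['grip_width'],o['time_s'])
im=w['image'][...,::-1]
cv2.imwrite('pics/c3.png',cv2.resize(im[180:380,220:480],(780,600),interpolation=cv2.INTER_CUBIC))
```

```text
[0.54283508 0.00211564 0.05015654] [ 1.79993121e+02 -6.42148964e-02  9.56193053e+01] [ 0.33442307  0.21729599 -0.79022158] 0.005092121767557417 5.2
```

View pics/c3.png

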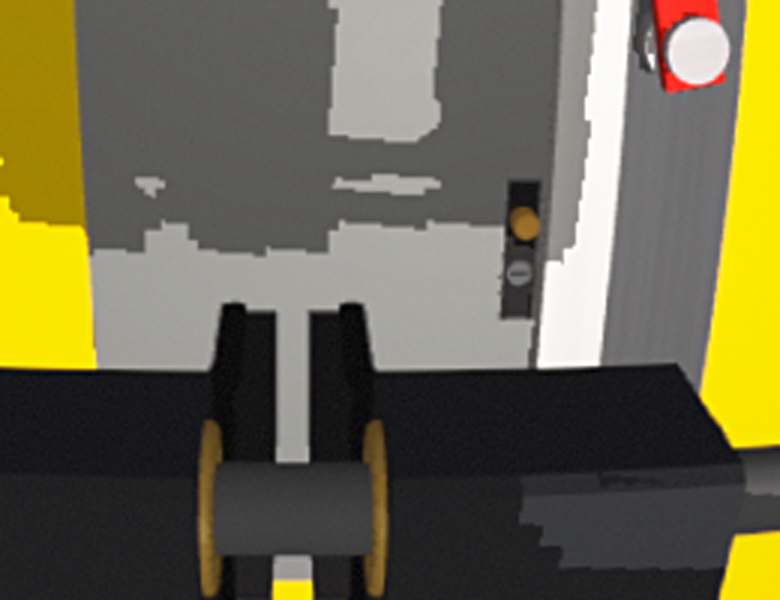

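Run:
```python
from h import *
o=env.get_obs();w=snap('wrist')
c=lambda u,v:(220+u/3,180+v/3)
for n,u,v,z in [('pin',524,222,.018),('screw',519,272,.012),('slotTL',509,181,.012),('slotTR',541,181,.012),('slotBL',500,317,.012),('slotBR',534,319,.012),('pivot',697,50,.0245),('faceB',537,365,.012),('bedL',75,0,.012),('bedL2',96,360,.012)]:
    print(n,np.round(wonz(o,w,c(u,v),z)[0,:2]*1000,1))
print('tip z52',np.round(wproj(o,w,[o['tool_pos']]),1))
for n in ['scene','side']:
    p=snap(n,n+'1.png')
    for r in env.regions_of(p,'blade_grip')[:2]:
        m=r['region'];ys,xs=np.nonzero(m);print(n,r['conf'],r['rect'],np.round(onz(p,xs.mean(),ys.mean(),.006),3))
        if r['conf']>.5:
            cn=max(cv2.findContours(m.astype(np.uint8),0,2)[0],key=cv2.contourArea)[:,0]
            print(cv2.minAreaRect(np.float32([onz(p,*q,.004)[:2]*1000 for q in cn])))
```

```text
pin [595.    6.9]
screw [597.5  -7.4]
slotTL [591.5  14.3]
slotTR [598.9  15. ]
slotBL [594.9 -19.1]
slotBR [603.2 -18.9]
pivot [625.4  51. ]
faceB [606.2 -31. ]
bedL [492.5  45.6]
bedL2 [500.9 -39.7]
tip z52 [[316.4 272.2]]
scene 0.77 [428.7, 235.5, 484.9, 265.7] [0.471 0.264 0.006]
((469.515869140625, 263.3331298828125), (63.646568298339844, 132.1164093017578), 15.341096878051758)
side 0.56 [262.9, 360.0, 314.5, 421.9] [0.463 0.269 0.006]
((465.498046875, 263.705322265625), (60.41035079956055, 129.9877471923828), 14.504830360412598)
```

{"fn": "apply_moves", "kwargs": {
  "targets": [
    [[-10,40,10],[0,0,0.03]],
    [[-25,85,10],[0,0,0.06]],
    [[-40,130,10],[0,0,0.1]],
    [[-55,175,10],[0,0,0.15]],
    [[-70,220,5],[0,0,0.178]],
    [[-83,262,-5],[0,0,0.178]],
    [[-83,262,-15],[0,0,0.178]],
    [[-83,262,-20],[0,0,0.178]]
  ],
  "hand": 40
}}

```text
time_s: 6.3
tool_pos: [0.4588, 0.2631, 0.0292]
tool_rot: [-179.9, 0.0, 105.9]
force: [-1.5, -2.0, -0.3]
grip_width: 0.0401
```

Run:
```python
from h import *
o=env.get_obs();w=snap('wrist');print(o['tool_pos'],o['tool_rot'],o['force'],o['grip_width'],o['time_s'])
hsv=cv2.cvtColor(w['image'],cv2.COLOR_RGB2HSV)
m=((hsv[...,0]>8)&(hsv[...,0]<20)&(hsv[...,1]>150)&(hsv[...,2]>60)).astype(np.uint8)
for cn in cv2.findContours(m,0,2)[0]:
  if cv2.contourArea(cn)>100: print(cv2.boundingRect(cn),cv2.minAreaRect((wonz(o,w,cn[:,0],.024)[:,:2]*1000).astype(np.float32)))
im=w['image'][...,::-1]
cv2.imwrite('pics/c4.png',cv2.resize(im[180:380,190:450],(780,600),interpolation=cv2.INTER_CUBIC))
```

```text
[0.45875472 0.26308356 0.02918634] [-1.79936746e+02  1.85446073e-02  1.05914982e+02] [-1.45779636 -2.02913846 -0.30251675] 0.040128021021131124 6.3
(215, 319, 15, 35) ((410.0235595703125, 199.1019744873047), (27.786273956298828, 8.12063980102539), 78.24075317382812)
(308, 231, 21, 70) ((459.06842041015625, 264.40142822265625), (11.470697402954102, 43.761165618896484), 15.401247024536133)
```

View pics/c4.png

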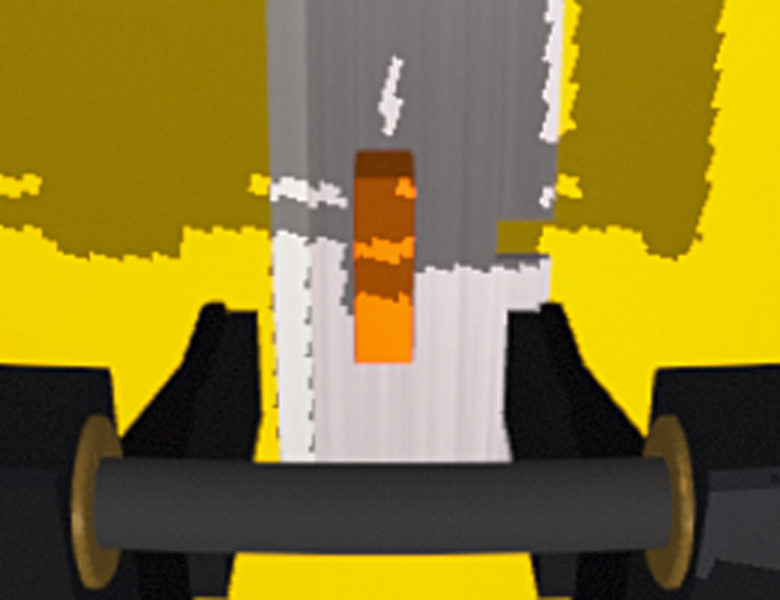

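{"fn": "apply_moves", "kwargs": {
  "targets": [
    [[0,-1,-11],[0,0,0]],
    [[0,-1,-22],[0,0,0]],
    [[0,-1,-22],[0,0,0]],
    [[0,-1,-22],[0,0,0]]
  ],
  "hand": 30
}}

```text
time_s: 6.75
tool_pos: [0.46, 0.2602, 0.0076]
tool_rot: [-180.0, 0.0, 105.6]
force: [0.3, 0.3, 0.6]
grip_width: 0.0303
```

{"fn": "apply_moves", "kwargs": {
  "targets": [
    [[0,0,0],[0,0,0]],
    [[0,0,0],[0,0,0]],
    [[0,0,0],[0,0,0]],
    [[0,0,0],[0,0,0]],
    [[0,0,0],[0,0,0]],
    [[0,0,0],[0,0,0]],
    [[0,0,0],[0,0,0]],
    [[0,0,0],[0,0,0]]
  ],
  "hand": 0,
  "squeeze": 40
}}

```text
time_s: 7.55
tool_pos: [0.46, 0.261, 0.008]
tool_rot: [180.0, 0.0, 105.7]
force: [-0.6, 0.4, 0.0]
grip_width: 0.0
```

Run:
```python
from h import *
o=env.get_obs();w=snap('wrist','w5.png');print(o['tool_pos'],o['grip_width'],o['time_s'])
p=snap('side','s5.png');q=snap('scene','sc5.png')
a=p['image'][340:450,240:340,::-1];b=w['image'][160:380,190:450,::-1]
c=q['image'][200:290,400:520,::-1]
r=[cv2.resize(a,(270,297),interpolation=3),cv2.resize(c,(396,297),interpolation=3)]
cv2.imwrite('pics/c5.png',np.vstack([np.hstack(r),np.pad(cv2.resize(b,(354,300),interpolation=3),((0,0),(0,312),(0,0)))]))
```

```text
[0.46001302 0.26096683 0.00799706] 4.4873941405905286e-05 7.55
```

View pics/c5.png

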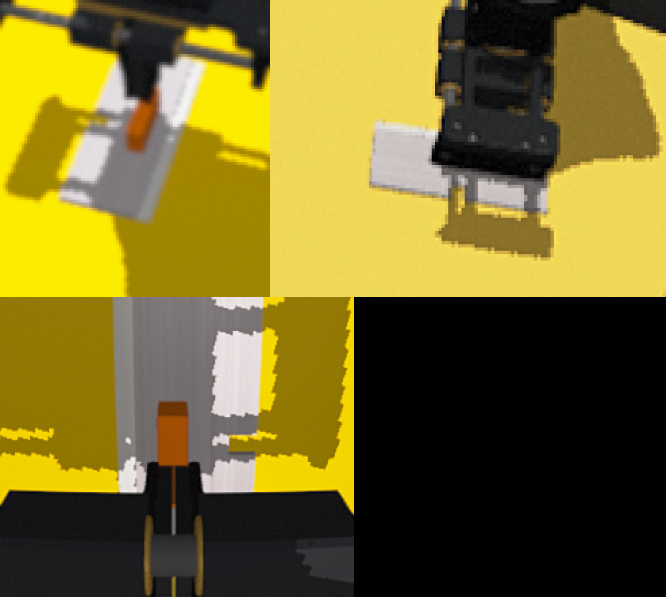

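Run:
```python
from h import *
p=env.read_camera('side')
for f in ['side0.png','s5.png']:
    im=cv2.imread('pics/'+f);h=cv2.cvtColor(im,cv2.COLOR_BGR2HSV)
    m=(h[...,0]>4)&(h[...,0]<18)&(h[...,1]>150)&(h[...,2]>60);m[:340]=0;m[:,:240]=0;m[:,340:]=0
    ys,xs=np.nonzero(m);print(f,len(xs),xs.min(),xs.max(),ys.min(),ys.max())
c,s=np.cos(np.radians(15.6)),np.sin(np.radians(15.6))
L=lambda a,b,z:np.array([459.8+a*c-b*s,262.3+a*s+b*c,z])/1000
for n,X in [('rib+y top',L(0,20,24)),('rib-y top',L(0,-20,24)),('rib+y bot',L(0,20,4)),('rib-y bot',L(0,-20,4))]+[(f'tool z{z}',np.array([460,261,8+z])/1000) for z in (0,10,20,30,40)]: print(n,np.round(proj(p,X),1))
im=cv2.imread('pics/s5.png')[340:440,250:330]
g=cv2.resize(im,(480,600),interpolation=cv2.INTER_NEAREST)
for z in (0,10,20,30):
    u=proj(p,np.array([460,261,8+z])/1000);cv2.circle(g,(int((u[0]-249.5)*6),int((u[1]-339.5)*6)),4,(255,0,255),-1)
cv2.imwrite('pics/c6.png',g)
```

```text
side0.png 95 287 298 372 395
s5.png 145 287 297 373 395
rib+y top [289.1 389.8]
rib-y top [296.  372.1]
rib+y bot [289.4 396.9]
rib-y bot [296.2 379.2]
tool z0 [293.1 385.9]
tool z10 [293.  382.4]
tool z20 [292.9 378.8]
tool z30 [292.7 375.2]
tool z40 [292.6 371.5]
```

View pics/c6.png

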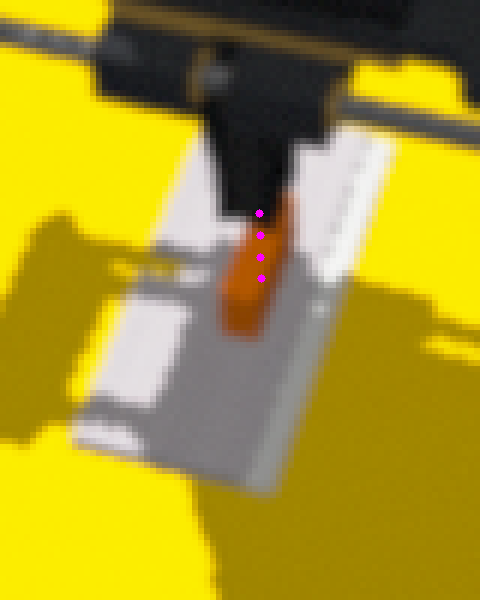

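{"fn": "apply_moves", "kwargs": {
  "targets": [
    [[0,1,12],[0,0,0]],
    [[0,1,12],[0,0,0]],
    [[0,1,12],[0,0,0]],
    [[0,1,12],[0,0,0]],
    [[0,1,0],[0,0,0]],
    [[0,1,-5],[0,0,0]],
    [[0,1,-8],[0,0,0]],
    [[0,1,-8],[0,0,0]]
  ],
  "hand": 26
}}

```text
time_s: 8.55
tool_pos: [0.4593, 0.2616, -0.0011]
tool_rot: [-179.9, 0.0, 105.7]
force: [-1.0, -0.0, -0.7]
grip_width: 0.0257
```

{"fn": "apply_moves", "kwargs": {
  "targets": [
    [[0,0,-2],[0,0,0]],
    [[0,0,-4],[0,0,0]],
    [[0,0,-6],[0,0,0]],
    [[0,0,-6],[0,0,0]]
  ]
}}

```text
time_s: 8.95
tool_pos: [0.4599, 0.2619, -0.0062]
tool_rot: [-180.0, 0.0, 105.7]
force: [-1.0, -0.3, 0.7]
grip_width: 0.026
```

{"fn": "apply_moves", "kwargs": {
  "targets": [
    [[0,0,-2],[0,0,0]],
    [[0,0,-4],[0,0,0]],
    [[0,0,-6],[0,0,0]],
    [[0,0,-6],[0,0,0]]
  ]
}}

```text
time_s: 9.35
tool_pos: [0.4597, 0.2618, -0.0124]
tool_rot: [-180.0, 0.0, 105.7]
force: [-0.2, -0.2, -0.3]
grip_width: 0.0263
```

Run:
```python
from h import *
o=env.get_obs();p=snap('side','s7.png');w=snap('wrist','w7.png');print(o['tool_pos'],o['force'],o['wrist_torque'])
a=cv2.resize(p['image'][340:440,250:330,::-1],(480,600),interpolation=cv2.INTER_NEAREST)
b=cv2.resize(w['image'][200:360,270:370,::-1],(320,512),interpolation=cv2.INTER_NEAREST)
b=np.pad(b,((0,88),(0,0),(0,0)))
cv2.imwrite('pics/c7.png',np.hstack([a,b]))
```

```text
[ 0.45973807  0.26182382 -0.01238282] [-0.18900491 -0.15652021 -0.27589274] [0.07154162 0.04271936 0.02661615]
```

View pics/c7.png

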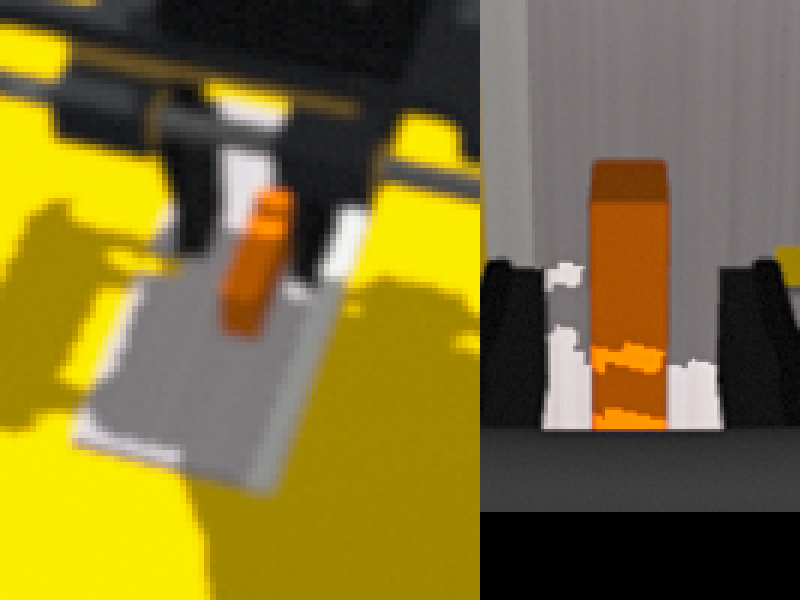

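{"fn": "apply_moves", "kwargs": {
  "targets": [
    [[0,0,-2],[0,0,0]],
    [[0,0,-4],[0,0,0]],
    [[0,0,-6],[0,0,0]],
    [[0,0,-8],[0,0,0]],
    [[0,0,-8],[0,0,0]]
  ]
}}

```text
time_s: 9.95
tool_pos: [0.4597, 0.2618, -0.0204]
tool_rot: [-180.0, 0.0, 105.7]
force: [-0.5, 0.6, -0.0]
grip_width: 0.0261
```

{"fn": "apply_moves", "kwargs": {
  "targets": [
    [[0,0,-1],[0,0,0]],
    [[0,0,-2],[0,0,0]],
    [[0,0,-3],[0,0,0]],
    [[0,0,-3],[0,0,0]]
  ]
}}

```text
time_s: 10.35
tool_pos: [0.4599, 0.2619, -0.0232]
tool_rot: [-180.0, 0.0, 105.7]
force: [0.6, -0.1, 0.3]
grip_width: 0.026
```

{"fn": "apply_moves", "kwargs": {
  "targets": [
    [[0,0,0],[0,0,0]],
    [[0,0,0],[0,0,0]],
    [[0,0,0],[0,0,0]],
    [[0,0,0],[0,0,0]],
    [[0,0,0],[0,0,0]]
  ],
  "hand": 0,
  "squeeze": 40
}}

```text
time_s: 10.85
tool_pos: [0.46, 0.2619, -0.023]
tool_rot: [-180.0, 0.0, 105.7]
force: [-1.0, -0.0, 1.5]
grip_width: 0.0117
```

{"fn": "apply_moves", "kwargs": {
  "targets": [
    [[0,0,0],[0,0,0]],
    [[0,0,3],[0,0,0]],
    [[0,0,8],[0,0,0]],
    [[0,0,15],[0,0,0]],
    [[0,0,25],[0,0,0]],
    [[0,0,25],[0,0,0]]
  ]
}}

```text
time_s: 11.45
tool_pos: [0.4614, 0.2628, 0.0039]
tool_rot: [179.8, -0.0, 105.7]
force: [0.2, 1.1, -2.6]
grip_width: 0.0115
```

Run:
```python
from h import *
o=env.get_obs();w=snap('wrist','w8.png');print(o['tool_pos'],o['tool_rot'],o['force'],o['wrist_torque'],o['grip_width'])
def rib(im):
    h=cv2.cvtColor(im,cv2.COLOR_BGR2HSV);m=(h[...,0]>4)&(h[...,0]<20)&(h[...,1]>150)&(h[...,2]>60);m[:200]=0;m[:,:290]=0;m[:,350:]=0;m[320:]=0
    ys,xs=np.nonzero(m);return len(xs),xs.min(),xs.max(),ys.min(),ys.max()
for f in ['w7.png','w8.png']: print(f,rib(cv2.imread('pics/'+f)))
```

```text
[0.46142499 0.26282962 0.0039382 ] [ 1.79799494e+02 -3.93135647e-02  1.05698142e+02] [ 0.23978859  1.06439277 -2.56969103] [-0.00657991 -0.08511778  0.00549883] 0.011487164701136655
w7.png (1687, np.int64(304), np.int64(328), np.int64(250), np.int64(319))
w8.png (1656, np.int64(304), np.int64(330), np.int64(257), np.int64(319))
```

Run:
```python
from h import *
o=env.get_obs();w=env.read_camera('wrist')
im=w['image'];h=cv2.cvtColor(im,cv2.COLOR_RGB2HSV);sat=h[...,1]>110
for v in range(225,300,2):
    print(v,''.join('#' if s else '.' for s in sat[v,340:400]))
zu=o['tool_pos'][2]+.023
c,s=np.cos(np.radians(15.6)),np.sin(np.radians(15.6))
t=o['tool_pos']
for dz in (.002,.004):
  print(np.round(wproj(o,w,[[t[0]+(a*c-b*s)/1000,t[1]+(a*s+b*c)/1000,zu+dz] for a,b in [(36,0),(36,4.5),(24,4.5),(36,-4.5),(24,-4.5)]]),1).tolist())
```

```text
225 .....................................................#######
227 ....................................................########
229 ....................................................########
231 ....................................................########
233 ....................................................########
235 ....................................................########
237 ....................................................########
239 ....................................................########
241 ....................................................########
243 ....................................................########
245 ...................................................#########
247 ....................................................########
249 ...................................................#########
251 ...................................................#########
253 ...................................................#########
255 ...................................................#########
257 ...................................................#####
[... 831 characters left out ...]
......############
285 ..#....#.................###################################
287 .....###.................###################################
289 .........................###################################
291 ........................####################################
293 ........#...............####################################
295 ........................####################################
297 .........#..............####################################
299 ......#.......................................##############
[[386.2, 290.1], [386.8, 282.2], [363.8, 282.5], [385.6, 297.9], [362.9, 298.3]]
[[386.9, 291.8], [387.5, 283.8], [364.3, 284.1], [386.2, 299.6], [363.4, 300.0]]
```

{"fn": "apply_moves", "kwargs": {
  "targets": [
    [[5,-15,20],[0,0,-0.03]],
    [[20,-55,30],[0,0,-0.07]],
    [[34,-100,30],[0,0,-0.11]],
    [[48,-145,30],[0,0,-0.15]],
    [[62,-190,30],[0,0,-0.175]],
    [[74,-230,25],[0,0,-0.175]],
    [[82,-255,15],[0,0,-0.175]],
    [[82,-261,6],[0,0,-0.175]]
  ]
}}

```text
time_s: 12.35
tool_pos: [0.5428, -0.004, 0.0075]
tool_rot: [180.0, 0.1, 95.3]
force: [-0.7, 0.3, -3.1]
grip_width: 0.0115
```

{"fn": "apply_moves", "kwargs": {
  "targets": [
    [[0,0,-2],[0,0,0]],
    [[0,0,-4],[0,0,0]],
    [[0,0,-4],[0,0,0]],
    [[0,0,-4],[0,0,0]]
  ]
}}

```text
time_s: 12.75
tool_pos: [0.5421, 0.0027, 0.0043]
tool_rot: [180.0, -0.0, 95.8]
force: [0.2, -0.5, -1.8]
grip_width: 0.0115
```

Run:
```python
from h import *
o=env.get_obs();w=snap('wrist','w9.png');print(o['tool_pos'],o['tool_rot'],o['force'],o['wrist_torque'],o['grip_width'])
im=w['image'];h=cv2.cvtColor(im,cv2.COLOR_RGB2HSV)
m=((h[...,0]>10)&(h[...,0]<28)&(h[...,1]>130)&(h[...,2]>70)).astype(np.uint8);m[:180]=0;m[320:]=0;m[:,:330]=0;m[:,460:]=0
n,l,s,c=cv2.connectedComponentsWithStats(m)
for i in range(1,n):
    if s[i,4]>8: print(s[i],np.round(c[i],1),np.round(wonz(o,w,c[i],.018)*1000,1))
cv2.imwrite('pics/c9.png',cv2.resize(im[200:320,300:460,::-1],(800,600),interpolation=cv2.INTER_CUBIC))
```

```text
[0.54213475 0.0026555  0.0043425 ] [ 1.79963538e+02 -2.32252352e-02  9.58163214e+01] [ 0.17500622 -0.54507818 -1.79565301] [-0.06622141 -0.06498548  0.02124678] 0.011536457728855505
[406 277  12  13 124] [411.1 283. ] [[594.4   6.7  18. ]]
[330 283   1  34  34] [330.  299.5] [[550.7  -7.2  18. ]]
```

View pics/c9.png

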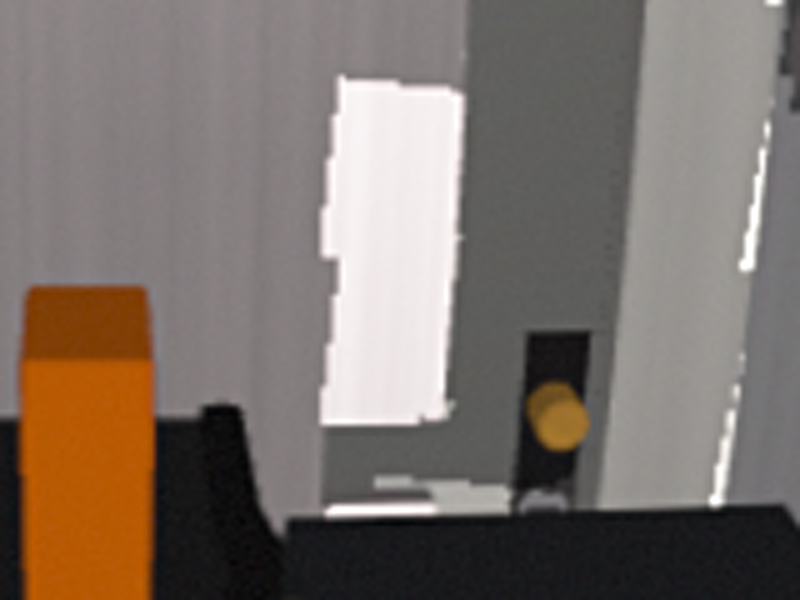

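Run:
```python
from h import *
import glob
o=env.get_obs();w=env.read_camera('wrist');print(o['tool_pos'],o['tool_rot'][2])
c=lambda u,v:(300+(u+.5)/5-.5,200+(v+.5)/5-.5)
P=lambda u,v,z:wonz(o,w,c(u,v),z)[0,:2]*1000
zb=o['tool_pos'][2]+.023
ang=lambda a,b:np.degrees(np.arctan2(-(a-b)[0],(a-b)[1]))
e=[P(467,5,zb+.004),P(446,415,zb+.004)];print('blade edge',np.round(e,1),ang(*e))
f=[P(646,5,.012),P(600,500,.012)];print('fence foot',np.round(f,1),ang(*f))
f2=[P(527,335,.012),P(516,485,.012)];print('slot left',ang(*f2))
n1=P(385,427,zb+.004);n2=P(380,503,zb);print('notch edges',n1,n2)
pt=P(562,422,.018);pb=P(553,408,.012);print('pin top/base',pt,pb)
for yaw in (5.3,5.8,6.3):
  ex=np.array([np.cos(np.radians(yaw)),np.sin(np.radians(yaw))]);ey=np.array([-ex[1],ex[0]])
  t=o['tool_pos'][:2]*1000
  print(yaw,'notch-mid y',(n1+n2)/2@ey,'tcp',t@ey,'pin',pt@ey,pb@ey,'| x: pin',pt@ex,pb@ex,'fence',f[0]@ex,f[1]@ex,'edge',e[0]@ex,e[1]@ex,'tcp',t@ex)
```

```text
[0.54224368 0.00232631 0.00444399] 95.79250679939307
blade edge [[573.6  53.3]
 [578.3  11.2]] 6.4318622026152905
fence foot [[597.8  52.1]
 [603.9  -6.4]] 5.9118256659047
slot left 6.875731716568157
notch edges [572.23621104   9.37287578] [574.04601304  -1.2026913 ]
pin top/base [595.19395894   5.70667047] [595.77143284   4.79749459]
5.3 notch-mid y -48.87375396938286 tcp -47.77099843930548 pin -49.29614290139593 -50.25477338080189 | x: pin 593.1764536321475 593.6674775434273 fence 600.0832873164959 600.7113336761986 edge 576.0519201370511 576.8872670416418 tcp 540.1403099566992
5.8 notch-mid y -53.85533908088089 tcp -52.482733055003266 pin -54.47064123474655 -55.43352015003361 | x: pin 592.7236827494255 593.2063224411108 fence 600.0309715153123 600.1457640068033 edge 576.0303753879938 576.496728771306 tcp 539.7028677551051
6.3 notch-mid y -58.83282289979848 tcp -57.190470907383755 pin -59.64099141787551 -60.608045442086315 | x: pin 592.2257736634391 592.6999923806491 fence 599.9329610325335 599.5344909139202 edge 575.9649636956583 576.0622880430763 tcp 539.224325090587
```

{"fn": "apply_moves", "kwargs": {
  "targets": [
    [[0.2,-1.7,-4],[0,0,0]],
    [[0.2,-1.7,-8],[0,0,0]],
    [[0.2,-1.7,-11],[0,0,0]],
    [[0.2,-1.7,-13],[0,0,0]],
    [[0.2,-1.7,-13],[0,0,0]],
    [[0.2,-1.7,-13],[0,0,0]]
  ]
}}

```text
time_s: 13.45
tool_pos: [0.5422, -0.0007, -0.0091]
tool_rot: [-180.0, 0.0, 95.7]
force: [-0.0, 0.6, -1.4]
grip_width: 0.012
```

{"fn": "apply_moves", "kwargs": {
  "targets": [
    [[0,0,-0.5],[0,0,0]],
    [[0,0,-1],[0,0,0]],
    [[0,0,-1],[0,0,0]],
    [[0,0,-1],[0,0,0]]
  ]
}}

```text
time_s: 13.85
tool_pos: [0.5423, -0.0007, -0.01]
tool_rot: [180.0, 0.0, 95.7]
force: [0.2, 0.3, -0.8]
grip_width: 0.0111
```

{"fn": "apply_moves", "kwargs": {
  "targets": [
    [[0,0,-0.5],[0,0,0]],
    [[0,0,-1],[0,0,0]],
    [[0,0,-1],[0,0,0]],
    [[0,0,-1],[0,0,0]]
  ]
}}

```text
time_s: 14.25
tool_pos: [0.5422, -0.0007, -0.011]
tool_rot: [180.0, 0.0, 95.7]
force: [-0.6, -0.6, -2.4]
grip_width: 0.0115
```

```bash
cat > look.py <<'E'
from h import *
o=env.get_obs();w=snap('wrist');print(np.round(o['tool_pos']*1000,2),o['tool_rot'][2],np.round(o['force'],1),o['grip_width'],o['time_s'])
im=w['image'];h=cv2.cvtColor(im,cv2.COLOR_RGB2HSV)
m=((h[...,0]>10)&(h[...,0]<28)&(h[...,1]>130)&(h[...,2]>70))
g=cv2.cvtColor(im,cv2.COLOR_RGB2GRAY)
for v in range(266,312,2): print(v,''.join('P' if m[v,u] else '%x'%(g[v,u]//16) for u in range(352,425)))
zb=o['tool_pos'][2]+.023
ey=np.array([-.1028,.9947]);ex=np.array([.9947,.1028])
t=o['tool_pos'][:2]*1000
G=lambda a,b,z:np.r_[(t+a*ex+b*ey)/1000,z]
q=wproj(o,w,[G(36,4.5,zb+.004),G(24,4.5,zb+.004),G(36,-4.5,zb),G(24,-4.5,zb),G(24,0,zb+.004)]);print('pred notch px',np.round(q,1).tolist())
ys,xs=np.nonzero(m[255:310,380:430])
if len(ys):
    print('pin px',xs.min()+380,xs.max()+380,ys.min()+255,ys.max()+255)
    # bottom edge of pin top disc: nearest to camera-away (max row)
    for c in [((xs.min()+xs.max())/2+381,ys.max()+255-5)]: 
        P=wonz(o,w,c,.018)[0,:2]*1000;print('pin@',P,'rel tcp ex,ey',(P-t)@ex,(P-t)@ey)
    # predicted blob of a pin at candidate ey offsets
    for d in (-3,-1.5,0,1.5,3):
        a=np.linspace(0,6.28,24);x0=(P-t)@ex
        q=wproj(o,w,[G(x0+3*np.cos(k),d+3*np.sin(k),z) for k in a for z in (.012,.018)]);print(d,np.round([q.min(0),q.max(0)],1).tolist())
E
python3 look.py
```

```text
[542.22  -0.73 -11.03] 95.67274665855577 [-0.6 -0.6 -2.4] 0.01151803620632547 14.25
266 778888888778dfeeeffeeeeeeeeeeeeeeeeefdbabbbbbbb95555555555555555555555555
268 778888888778cfeeeffeeeeeeeeeeeeeeeeefdbabbbbbbb95555555555555555555555555
270 77888888778dfeeeefeeeeeeeeeeeeeeeeeefcbababbabb95555555555555444444444433
272 77788888778dfeeeefeeeeeeeeeeeeeeeeeefcbaabaabba85555555555654111111111111
274 77788887778dfeeeefeeeeeeeeeeeeeeeeeffbaabaabbb855555555555553111111111111
276 77788887778dfeeeeeeeeeeeeeeeeeeeeeeffbaabbaabb855555555555553111111111111
278 77888878778dfeeeeeeeeeeeeeeeeeeeeeefd8abbbbbbb855555555555552111111111111
280 7777878778ceeeeeeeeeeeeeeeeeeeeeeeeed655555555555555555555551111101111111
282 77777887877778cefeeeeeeeeeeeeeeeeeefb555555555555555555555651112PPPPPP111
284 77887877778877cfffffeeeeeeeeeeeeeeed95555555555555555555555412PPPPPPPPP31
286 7788877877887655555555555555555555555555555555555555555555532PPPPPPPPPPP4
288 7788877777887655555555555555555555555555555555555555555555522PPPPPPPPPPPP
290 78887777778875555555555555555555555555555555555555555555554213PPPPPPPPPPP
29
[... 460 characters left out ...]
11111
304 0268731111112211111110000000000000011111111111111111111111111111111111111
306 0025521111111111111111111111111111111111111111111111111111111111111111111
308 0000121111111111111111111111111111111111111111111111111111111111111111111
310 0010011111111111111111111111111111111111111111111111111111111111111111111
pred notch px [[387.1, 283.7], [363.8, 284.1], [384.7, 296.1], [362.2, 296.5], [363.4, 292.1]]
pin px 413 425 282 296
pin@ [595.13979058   5.58383804] rel tcp ex,ey 53.28990564466744 0.8447428306005805
-3 [[411.0, 287.6], [424.7, 302.8]]
-1.5 [[411.3, 285.1], [425.0, 300.3]]
0 [[411.6, 282.5], [425.3, 297.7]]
1.5 [[411.8, 279.9], [425.7, 295.1]]
3 [[412.1, 277.2], [426.0, 292.5]]
```

{"fn": "apply_moves", "kwargs": {
  "targets": [
    [[-0.1,0.7,0],[0,0,0]],
    [[-0.1,1.4,-0.5],[0,0,0]],
    [[-0.1,1.4,-1],[0,0,0]],
    [[-0.1,1.4,-1],[0,0,0]],
    [[-0.1,1.4,-1],[0,0,0]]
  ]
}}

```text
time_s: 14.8
tool_pos: [0.5423, 0.0006, -0.0117]
tool_rot: [180.0, 0.0, 95.7]
force: [-1.4, -0.8, 2.3]
grip_width: 0.0116
```

```bash
python3 look.py | grep -v '^2[67]'
```

```text
[542.28   0.61 -11.65] 95.67189635133661 [-1.4 -0.8  2.3] 0.011627502207255062 14.8
280 77788887777877cffeeeeeeeeeeeeeeeeeeedbabbb7555555555555555541111111111111
282 77778777788879dffffeeeeeeeeeeeeeeefeb655555555555555555555541111111111111
284 777888877788788888888778deeeeeeeeeed95555555555555555555555311112PP321112
286 77877878778876555555555555555555555555555555555555555555555212PPPPPPPP313
288 7778887878887655555555555555555555555555555555555555555555522PPPPPPPPPPP3
290 7788887878887655555555555555555555555555555555555555555555413PPPPPPPPPPPP
292 7788777877887555555555555555555555555555555555555555555555312PPPPPPPPPPPP
294 78887877788865555555555555555555899865555555556555555555553112PPPPPPPPPPP
296 888777777888655555555555555555579abaababaaabbbb7555555555421112PPPPPPPPP6
298 78877777788865555555555555555555569aaaaaaaaaaa6555555555541111113PPPPPP55
300 688887777778666676555555555556899aaaaababaaaabbbb865555554111111111111245
302 36888888878ffffffffffffffffffeeeeec85555546888888433333332111111111111111
304 0268741111122111111111100000000000011111111011111111111111111111111111111
306 0035521111111111111111111111111111111111111111111111111111111111111111111
308 0000121111111111111111111111111111111111111111111111111111111111111111111
310 0101111111111111111111111111111111111111111111111111111111111111111111111
pred notch px [[387.1, 283.7], [363.8, 284.1], [384.7, 296.1], [362.2, 296.5], [363.5, 292.1]]
pin px 413 425 284 298
pin@ [595.21256575   6.07628949] rel tcp ex,ey 53.21165117385723 -0.0023116932341390633
-3 [[411.2, 288.1], [424.9, 303.3]]
-1.5 [[411.4, 285.5], [425.2, 300.8]]
0 [[411.7, 282.9], [425.5, 298.2]]
1.5 [[412.0, 280.3], [425.8, 295.6]]
3 [[412.2, 277.7], [426.1, 293.0]]
```

{"fn": "apply_moves", "kwargs": {
  "targets": [
    [[2,0.2,0.4],[0,0,0]],
    [[5,0.5,0.4],[0,0,0]],
    [[8,0.8,0.4],[0,0,0]],
    [[10,1.0,0.4],[0,0,0]],
    [[12,1.2,0.4],[0,0,0]],
    [[12,1.2,0.4],[0,0,0]]
  ]
}}

```text
time_s: 15.45
tool_pos: [0.5546, 0.002, -0.0116]
tool_rot: [180.0, -0.0, 95.7]
force: [-0.8, -0.5, 2.2]
grip_width: 0.0115
```

```bash
python3 look.py | grep -v '^2[67]'
```

```text
[554.64   2.01 -11.6 ] 95.67940921636114 [-0.8 -0.5  2.2] 0.011511509423958684 15.45
280 7778887777777ceeeeeeeeeeeeeeeeeeeeefc312222232111145555689999999999999999
282 7788877887778ceeeeeeeeeeeeeeeeeeeeffa201111111111146555689999999999999999
284 777887877778dffffffeeeee9777777777786111112211111245555799999999999999999
286 7778877887888655555555555555555555552112PPPPPPP21245555799999999999999999
288 77788777778876555555555555555555555512PPPPPPPPPPP355556899999999999999999
290 77777777778875555555555555555555555512PPPPPPPPPPP455556899999999999999999
292 77787777778865555555555555555555555412PPPPPPPPPPPP64556899999999999999999
294 888887777788655555555555555555555553113PPPPPPPPPPPP5557999999999999999999
296 788777777788655555555555555555576553112PPPPPPPPPPP55557999999999999999999
298 68777777778865555555555555555555566533334PPPPPPP6555558999999999999999999
300 68877777778e9666777777888889976666532223233344334555568999999999999999999
302 36888888888ffffffffffffffffffeeeeeb61111111111112334345555544433322222222
304 0268741111122111111111000000000000011111111111111111111111111111111111111
306 0025521111111111111111111111111111111111111111111111111111111111111111111
308 0000121111111111111111111111111111111111111111111111111111111111111111111
310 0100111111111111111111111111111111111111111111111111111111111111111111111
pred notch px [[387.2, 283.7], [363.9, 284.1], [384.7, 296.1], [362.2, 296.5], [363.5, 292.1]]
pin px 390 402 285 299
pin@ [595.44225132   6.00765139] rel tcp ex,ey 41.001288308499525 -0.21657979657611984
-3 [[388.8, 288.7], [402.2, 304.1]]
-1.5 [[389.0, 286.1], [402.5, 301.5]]
0 [[389.2, 283.4], [402.7, 298.9]]
1.5 [[389.4, 280.8], [403.0, 296.3]]
3 [[389.6, 278.2], [403.2, 293.6]]
```

{"fn": "apply_moves", "kwargs": {
  "targets": [
    [[1,0.1,0],[0,0,0]],
    [[2,0.2,0],[0,0,0]],
    [[3,0.3,0],[0,0,0]],
    [[3,0.3,0],[0,0,0]]
  ]
}}

```text
time_s: 15.9
tool_pos: [0.5573, 0.0022, -0.0116]
tool_rot: [180.0, 0.0, 95.7]
force: [-2.3, 0.1, 2.7]
grip_width: 0.0118
```

{"fn": "apply_moves", "kwargs": {
  "targets": [
    [[1,0.1,0],[0,0,0]],
    [[2,0.2,0],[0,0,0]],
    [[2,0.2,0],[0,0,0]]
  ]
}}

```text
time_s: 16.2
tool_pos: [0.5593, 0.0023, -0.0116]
tool_rot: [180.0, 0.0, 95.7]
force: [-1.7, -0.9, 2.6]
grip_width: 0.0117
```

{"fn": "apply_moves", "kwargs": {
  "targets": [
    [[1,0.1,0],[0,0,0]],
    [[2,0.2,0],[0,0,0]],
    [[3,0.3,0],[0,0,0]],
    [[3,0.3,0],[0,0,0]]
  ]
}}

```text
time_s: 16.6
tool_pos: [0.5624, 0.0027, -0.0116]
tool_rot: [180.0, 0.0, 95.7]
force: [-1.2, -0.3, 2.0]
grip_width: 0.0116
```

{"fn": "apply_moves", "kwargs": {
  "targets": [
    [[0.5,0,0],[0,0,0]],
    [[1,0.1,0],[0,0,0]],
    [[1,0.1,0],[0,0,0]]
  ]
}}

```text
time_s: 16.9
tool_pos: [0.5632, 0.0028, -0.0116]
tool_rot: [180.0, 0.0, 95.7]
force: [-2.1, -0.5, 2.5]
grip_width: 0.0118
```

```bash
python3 look.py | grep -v '^26'
```

```text
[563.23   2.76 -11.58] 95.67007182804635 [-2.1 -0.5  2.5] 0.011841110945970627 16.9
270 7778878877778ceeefeeeeeeeeeeeeeeeeeff746fffffffffffffff989999999999996433
272 7777887777778ceeefeeeeeeeeeeeeeeeeefe747fffffffffffffff999999999999995343
274 777888777778dfeeeeeeeeeeeeeeeeeeeeef8459ffffffffffffffa899999999999984333
276 778787877778deeeeeeeeeeeeeeeeeeeeeef8459ffffffffffffff9899999999999974344
278 778787777778deeeeeeeeeeeeeeeeeeeeeff745cffffffffffffff9899999999999964344
280 777787777778deeeeeeeeeeeeeeeeeeeeeff755cfffffffffffffb8999999999999953334
282 777887778779eeeeffeeeeeeeeeeeeeeeee8556fffffffffffffe98999999999999953343
284 777777778778888888889eeeeeeeeeeeeec7557fffffffffffffe98999999999999843334
286 777777777788765555551012PPPPPP211245558fffffffffd9cec98999999999999733344
288 7777777777887655555412PPPPPPPPPP2255459fffffffffd988899999999999998633444
290 7777777777886555555413PPPPPPPPPPP3555579999888999999999999999999998533444
292 7777777777786555555412PPPPPPPPPPP6555579999999999999999999999999998433344
294 7787777777886555555312PPPPPPPPPPPP655679999999999999999999999999998433444
29
[... 306 characters left out ...]
111
304 0268731111111111111111100010000000011111111111111111111111111111111111111
306 0025521111111111111111111111111111111111111111111111111111111111111111111
308 0001121111111111111111111111111111111111111111111111111111111111111111111
310 0000111111111111111111111111111111111111111111111111111111111111111111111
pred notch px [[387.1, 283.7], [363.8, 284.1], [384.7, 296.1], [362.2, 296.5], [363.4, 292.1]]
pin px 380 385 286 299
pin@ [597.027204     6.21594011] rel tcp ex,ey 33.97531295920089 -0.03672919145559943
-3 [[375.6, 288.9], [388.9, 304.4]]
-1.5 [[375.8, 286.3], [389.1, 301.8]]
0 [[376.0, 283.7], [389.3, 299.2]]
1.5 [[376.1, 281.1], [389.5, 296.6]]
3 [[376.3, 278.4], [389.7, 293.9]]
```

{"fn": "apply_moves", "kwargs": {
  "targets": [
    [[0.5,0,0],[0,0,0]],
    [[1,0.1,0],[0,0,0]],
    [[1,0.1,0],[0,0,0]]
  ]
}}

```text
time_s: 17.25
tool_pos: [0.564, 0.0028, -0.0116]
tool_rot: [-180.0, 0.0, 95.7]
force: [-3.0, -0.2, 3.1]
grip_width: 0.0117
```

{"fn": "apply_moves", "kwargs": {
  "targets": [
    [[0.5,0,0],[0,0,0]],
    [[0.5,0,0],[0,0,0]]
  ]
}}

```text
time_s: 17.45
tool_pos: [0.564, 0.0028, -0.0117]
tool_rot: [-179.9, 0.0, 95.7]
force: [-4.9, -1.0, 4.4]
grip_width: 0.0121
```

{"fn": "apply_moves", "kwargs": {
  "targets": [
    [[0.5,0,0],[0,0,0]],
    [[0.5,0,0],[0,0,0]]
  ]
}}

```text
time_s: 17.65
tool_pos: [0.564, 0.0028, -0.0118]
tool_rot: [-179.9, -0.0, 95.7]
force: [-6.4, 0.1, 5.0]
grip_width: 0.0115
```

{"fn": "apply_moves", "kwargs": {
  "targets": [
    [[1,0.1,0],[0,0,0]],
    [[1.5,0.1,0],[0,0,0]],
    [[1.5,0.1,0],[0,0,0]]
  ]
}}

```text
time_s: 17.95
tool_pos: [0.5639, 0.0028, -0.012]
tool_rot: [-179.7, -0.0, 95.7]
force: [-9.6, -1.1, 7.8]
grip_width: 0.0114
```

Run:
```python
from h import *
o=env.get_obs();w=snap('wrist','w10.png');print(np.round(o['tool_pos']*1000,2),o['tool_rot'],np.round(o['force'],1),np.round(o['wrist_torque'],3))
im=w['image'];g=cv2.cvtColor(im,cv2.COLOR_RGB2GRAY);print(im.shape)
zb=.012
for v in range(150,300,6):
    print(v,' '.join('%3d'%x for x in g[v,380:402]))
ex=np.array([.9947,.1028]);ey=np.array([-.1028,.9947]);t=o['tool_pos'][:2]*1000
for b in (60,30,0): print(b,np.round(wproj(o,w,[np.r_[(t+36*ex+b*ey)/1000,z] for z in (.016,.018)]),1).tolist())
```

```text
[563.92   2.82 -11.97] [-1.79690920e+02 -8.89516936e-03  9.56710841e+01] [-9.6 -1.1  7.8] [-0.137  2.001  0.015]
(480, 640, 3)
150 184 185 184 183 184 184 185 186 189 180 104  98 101  85  87  94 186 255 255 255 255 255
156 185 185 185 184 185 186 186 188 188 116  97 101 101  77  77  99 225 255 254 253 253 252
162 180 181 182 182 182 182 185 183 125  93  95  97  96  87  78 116 240 255 254 253 253 252
168 244 245 244 243 244 244 245 244 244 243 243 243 246 249 226 157 234 255 254 253 253 252
174 244 244 243 243 244 244 244 244 244 244 242 242 244 242 202 147 248 255 253 253 252 252
180 244 244 243 243 243 244 244 244 244 243 242 243 247 246 120 171 255 255 253 253 252 252
186 244 243 243 243 243 243 243 243 244 243 242 246 248 142  96 221 255 254 253 252 252 252
192 244 244 243 244 244 244 243 244 244 242 242 247 254 144 111 255 255 253 252 252 252 252
198 131 130 131 130 131 130 130 131 130 128 128 131 129 109 121 217 255 255 255 255 255 255
204 130 130 129 130 130 129 130 132 132 129 130 132 133 106 128 152 157 158 159 156 155 153
210 129 128 128 128 130 130 131 132 130 129 129 131 1
[... 733 characters left out ...]
8 254 252 251 251 251 250 250 250 250 250
264 232 234 234 235 237 236 239 246 150 105 112 253 255 251 251 251 250 250 249 249 250 250
270 233 233 233 235 237 238 240 134 118 105 189 255 254 251 250 250 250 249 249 249 249 249
276 233 232 232 235 237 231 160 123 115 103 237 254 251 251 250 250 249 249 249 249 249 249
282 232 231 233 237 239 224 132 120 111 151 255 253 250 250 250 249 249 248 248 248 249 248
288  83  84  60  34  68  93  87  79 124 211 255 255 255 254 252 252 253 255 205 145 140 142
294 118 120 120 116 103  81  78  91 109 141 151 153 151 150 150 149 146 146 147 147 146 144
60 [[393.1, 174.5], [394.0, 175.1]]
30 [[390.3, 236.4], [391.1, 237.6]]
0 [[386.6, 292.6], [387.3, 294.4]]
```

{"fn": "apply_moves", "kwargs": {
  "targets": [
    [[-0.8,-0.1,0.4],[0,0,0]],
    [[-1.5,-0.1,0.8],[0,0,0]],
    [[-1.5,-0.1,0.8],[0,0,0]]
  ]
}}

```text
time_s: 18.3
tool_pos: [0.5641, 0.0029, -0.0114]
tool_rot: [-179.9, -0.0, 95.7]
force: [-5.4, -0.4, 1.6]
grip_width: 0.0117
```

{"fn": "apply_moves", "kwargs": {
  "targets": [
    [[0,0,0],[0,0,0]],
    [[0,0,0],[0,0,0]],
    [[0,0,0],[0,0,0]],
    [[0,0,0],[0,0,0]],
    [[0,0,0],[0,0,0]]
  ],
  "hand": 28
}}

```text
time_s: 18.8
tool_pos: [0.5657, 0.0029, -0.0106]
tool_rot: [179.9, 0.0, 95.7]
force: [0.1, -0.2, 0.5]
grip_width: 0.0276
```

```bash
python3 look.py | grep -v '^26'
```

```text
[565.73   2.94 -10.57] 95.67542351526698 [ 0.1 -0.2  0.5] 0.02758397566076586 18.8
270 888787778877788777777777777cfeee869ffffffffffffffffffa9999999998434444444
272 787777778777888877777777777cfeee87bffffffffffffffffff99999999998433334434
274 787887778777888877777777777cfed877bffffffffffffffffff99999999996434444444
276 877777778877888777777777778defd778dffffffffffffffffff99999999995334444444
278 78777778887788887777777777deeed778dffffffffffffffffe989999999995333444343
280 88787765556678887777777777deeed779fffffffffffffffffe999999999984334444433
282 87887200000016888777777778dffeb77afffffffffffffffffe999999999974344444343
284 111110010100024444444655447887555afffffffffeefffffe9999999999973333443334
286 111111000001001113PPPPPPPPP114555cfffffffffb89999999999999999863343444434
288 1111110000000111PPPPPPPPPPP3345557aaa999affb99999999999999999853334443334
290 1111111010000001PPPPPPPPPPPP455567999999989999999999999999999843343434333
292 11111110001010002PPPPPPPPPPP655567999999999999999999999999999743344443333
294 10111110100000001PPPPPPPPPPP655568999999999999999999999999999733443444344
296
[... 302 characters left out ...]
111111
304 111111111100000010002587778eeea7ffc30011111111111111111111111111111111111
306 11111111111100110000013687799977ff920111111111111111111111111111111111111
308 11111111111100001000000268877779fd611111111111111111111111111111111111111
310 1111111111110000000100001367777696311111111111111111111111111111111111111
pred notch px [[387.2, 283.7], [363.9, 284.1], [384.7, 296.0], [362.2, 296.5], [363.5, 292.1]]
pin px 380 380 293 293
pin@ [597.90428629   9.15149714] rel tcp ex,ey 32.64068019554354 2.873723449085215
-3 [[372.9, 288.2], [386.0, 303.6]]
-1.5 [[373.0, 285.5], [386.2, 301.0]]
0 [[373.2, 282.9], [386.4, 298.4]]
1.5 [[373.4, 280.3], [386.6, 295.7]]
3 [[373.5, 277.6], [386.8, 293.1]]
```

{"fn": "apply_moves", "kwargs": {
  "targets": [
    [[0,0,8],[0,0,0]],
    [[0,0,25],[0,0,0]],
    [[0,0,50],[0,0,0]],
    [[0,0,80],[0,0,0]],
    [[20,0,80],[0,0,0]],
    [[20,0,80],[0,0,0]],
    [[20,0,80],[0,0,0]]
  ]
}}

```text
time_s: 19.55
tool_pos: [0.5846, 0.0029, 0.0691]
tool_rot: [-180.0, -0.0, 95.7]
force: [0.1, -0.8, 0.2]
grip_width: 0.028
```

```bash
cat > knob.py <<'E'
from h import *
o=env.get_obs();w=snap('wrist','wk%d.png'%int(o['time_s']*100));print(np.round(o['tool_pos']*1000,1),o['tool_rot'],np.round(o['force'],1),o['grip_width'],o['time_s'])
im=w['image'];h=cv2.cvtColor(im,cv2.COLOR_RGB2HSV)
red=(((h[...,0]<6)|(h[...,0]>174))&(h[...,1]>170)&(h[...,2]>60)).astype(np.uint8)
n,l,s,c=cv2.connectedComponentsWithStats(red)
for i in range(1,n):
    if s[i,4]>60: print('red',s[i].tolist(),np.round(c[i],1),np.round(wonz(o,w,c[i],.0235)*1000,1)[0])
for t in ('clamp','clamp_knob','blade_grip'):
    for r in env.regions_of(w,t)[:3]:
        ys,xs=np.nonzero(r['region']);print(t,round(r['conf'],2),np.round(r['rect']),round(xs.mean(),1),round(ys.mean(),1))
P=[625,51]
for a in (0,.1,.2,.3,1.4,1.5,1.58):
    A=np.radians(95.9)+a;k=np.array(P)+50*np.array([np.cos(A),np.sin(A)])
    print(a,'knob world',np.round(k,1),'px top',np.round(wproj(o,w,[np.r_[k/1000,.0475]]),1)[0],'px foot',np.round(wproj(o,w,[np.r_[k/1000,.0235]]),1)[0])
np.save('/tmp/last.npy',im)
E
python3 knob.py
```

```text
[584.6   2.9  69.1] [-1.79950608e+02 -2.65627931e-03  9.56770385e+01] [ 0.1 -0.8  0.2] 0.02804822847664487 19.55
red [606, 0, 34, 17, 464] [624.1   6.8] [822.4 238.7  23.5]
red [357, 96, 35, 87, 1388] [374.3 141.9] [615.   78.2  23.5]
clamp 0.67 [354.  97. 393. 196.] 375.6 144.7
clamp_knob 0.72 [355.  92. 393. 202.] 375.6 145.1
blade_grip 0.71 [254. 149. 341. 323.] 298.1 226.8
0 knob world [619.9 100.7] px top [392.8 107.4] px foot [385.5 109. ]
0.1 knob world [614.9 100. ] px top [384.5 107.5] px foot [377.9 109.1]
0.2 knob world [610.1  98.7] px top [376.2 108.4] px foot [370.4 110. ]
0.3 knob world [605.4  97. ] px top [367.9 110.3] px foot [363.  111.7]
1.4 knob world [575.1  54.4] px top [309.  176.1] px foot [309.8 171.2]
1.5 knob world [575.   49.4] px top [308.1 184.4] px foot [308.9 178.6]
1.58 knob world [575.3  45.4] px top [307.9 191. ] px foot [308.8 184.6]
```

Run:
```python
from h import *
im=np.load('/tmp/last.npy');o=env.get_obs();w=env.read_camera('wrist')
h=cv2.cvtColor(im,cv2.COLOR_RGB2HSV);g=cv2.cvtColor(im,cv2.COLOR_RGB2GRAY)
red=((h[...,0]<6)|(h[...,0]>174))&(h[...,1]>140)&(h[...,2]>60)
for v in range(88,136,2): print(v,''.join('R' if red[v,u] else '%x'%(g[v,u]//16) for u in range(345,400)))
d=((g<48)&~red).astype(np.uint8);d[:,:345]=0;d[:,400:]=0;d[:88]=0;d[136:]=0
n,l,s,c=cv2.connectedComponentsWithStats(d)
for i in range(1,n):
    if s[i,4]>30: print(s[i],c[i])
```

```text
88 ddddddddddddddddddddddddddddddddddddddddddddddddddddddd
90 ddddddddddddddddddddddddddddddddddddddddddddddddddddddd
92 ddc87788888899aaaabbbbddddddddddddddddddddddddddddddddd
94 b888888888888888888888cdddddddddddddddddddddddddddddddd
96 88888888888888888888769a99888RRRadddddddddddddddddddddd
98 888888888887555RRRRRRRRRRRRRRRRR8bedddddddddddddddddddd
100 888888888885RRRRRRRRRRRRR23333333369cdddddddddddddddddd
102 ddd8788888864RRRRRRRRR1234444444333337cdddddddddddddddd
104 ddddd98888885RRRRRR10134444444444334337eddddddddddddddd
106 ddddda8888886RRRRR0012444444444444433326ddddddddddddddd
108 ddddda88888874RRR10013444444444444443336ddddddddddddddd
110 ddddda88888876RRR10012444444444444444335ddddddddddddddd
112 dddda8888888874RR10001244444444444443349ddddddddddddddd
114 788888888888875RRR10001234444444433435cedddddddddddc88b
116 888888888887665RRRRR100012333434334R568888888889bbbb89c
118 777777777787444RRRRRRRRRRRRRRRRRRRRRR677777777777777778
120 777777777787444RRRRRRRRRRRRRRRRRRRRRR777777777777777777
122 7777777777874443RRRRRRRRRRRRRRRRRRRRRR77777777777777777
124 7777777777764444RRRRRRRRRRRRRRRRRRRRRR67777777777777777
126 7777777777744444RRRRRRRRRRRRRRRRRRRRRRR7777777777777777
128 77777777777777443RRRRRRRRRRRRRRRRRRRRRR7777777777777777
130 77777777777777444RRRRRRRRRRRRRRRRRRRRRR7777777777777777
132 777777777777774443RRRRRRRRRRRRRRRRRRRRRR777777777777777
134 677777877778744443RRRRRRRRRRRRRRRRRRRRRR666777777777777
[362 101  13  17  76] [365.61842105 110.71052632]
```

{"fn": "apply_moves", "kwargs": {
  "targets": [
    [[12,48,0],[0,0,0]],
    [[24.7,95.8,0],[0,0,0]],
    [[24.7,95.8,-15],[0,0,0]],
    [[24.7,95.8,-30],[0,0,0]],
    [[24.7,95.8,-45],[0,0,0]],
    [[24.7,95.8,-58],[0,0,0]],
    [[24.7,95.8,-65],[0,0,0]],
    [[24.7,95.8,-65],[0,0,0]]
  ],
  "hand": 36
}}

```text
time_s: 20.6
tool_pos: [0.6087, 0.0974, 0.0026]
tool_rot: [-179.9, 0.0, 95.6]
force: [-0.6, -0.5, -1.1]
grip_width: 0.0358
```

{"fn": "apply_moves", "kwargs": {
  "targets": [
    [[0,0,-2],[0,0,0]],
    [[0,0,-4],[0,0,0]],
    [[0,0,-4],[0,0,0]]
  ]
}}

```text
time_s: 20.9
tool_pos: [0.6101, 0.0987, 0.0005]
tool_rot: [180.0, -0.0, 95.7]
force: [-0.8, -0.4, -0.0]
grip_width: 0.036
```

{"fn": "apply_moves", "kwargs": {
  "targets": [
    [[0,0,0],[0,0,0]],
    [[0,0,0],[0,0,0]],
    [[0,0,0],[0,0,0]],
    [[0,0,0],[0,0,0]],
    [[0,0,0],[0,0,0]],
    [[0,0,0],[0,0,0]]
  ],
  "hand": 4,
  "squeeze": 15
}}

```text
time_s: 21.5
tool_pos: [0.6097, 0.0988, 0.0002]
tool_rot: [-180.0, -0.0, 95.7]
force: [-1.1, 0.1, 1.6]
grip_width: 0.0111
```

{"fn": "apply_moves", "kwargs": {
  "targets": [
    [[-4,-1.5,0],[0,0,0]],
    [[-8,-3.4,0],[0,0,0]],
    [[-11.7,-5.7,0],[0,0,0]],
    [[-15.3,-8.2,0],[0,0,0]],
    [[-18.6,-11,0],[0,0,0]],
    [[-21.7,-14.1,0],[0,0,0]]
  ]
}}

```text
time_s: 22.1
tool_pos: [0.5881, 0.0843, 0.0004]
tool_rot: [180.0, 0.0, 95.7]
force: [3.8, 2.4, -0.2]
grip_width: 0.0111
```

{"fn": "apply_moves", "kwargs": {
  "targets": [
    [[-2.8,-3.4,0],[0,0,0]],
    [[-5.2,-7,0],[0,0,0]],
    [[-7.4,-10.8,0],[0,0,0]],
    [[-9.2,-14.7,0],[0,0,0]],
    [[-10.7,-18.8,0],[0,0,0]],
    [[-11.8,-23,0],[0,0,0]],
    [[-12.5,-27.3,0],[0,0,0]],
    [[-12.8,-31.7,0],[0,0,0]]
  ]
}}

```text
time_s: 22.9
tool_pos: [0.5745, 0.0529, 0.0002]
tool_rot: [-179.9, -0.0, 95.7]
force: [0.2, 3.5, 3.5]
grip_width: 0.0112
```

{"fn": "apply_moves", "kwargs": {
  "targets": [
    [[0,-3,0],[0,0,0]],
    [[0,-5,0],[0,0,0]],
    [[0.2,-7,0],[0,0,0]],
    [[0.2,-8,0],[0,0,0]],
    [[0.2,-8,0],[0,0,0]]
  ]
}}

```text
time_s: 23.4
tool_pos: [0.574, 0.0443, 0.0001]
tool_rot: [-179.8, 0.0, 95.7]
force: [-3.2, 2.2, 5.8]
grip_width: 0.0109
```

{"fn": "apply_moves", "kwargs": {
  "targets": [
    [[0.8,-1,0.5],[0,0,0]],
    [[1,-2.5,1],[0,0,0]],
    [[1,-2.5,1],[0,0,0]]
  ]
}}

```text
time_s: 23.7
tool_pos: [0.5741, 0.0416, 0.0002]
tool_rot: [-179.7, 0.0, 95.7]
force: [-5.6, 2.5, 4.0]
grip_width: 0.011
```

```bash
python3 knob.py
```

```text
[5.741e+02 4.160e+01 2.000e-01] [-1.79725705e+02  2.51654592e-02  9.56513724e+01] [-5.6  2.5  4. ] 0.011012359753111888 23.7
red [300, 263, 130, 30, 2159] [362.5 275.6] [597.   51.6  23.5]
clamp 0.82 [299. 263. 428. 312.] 361.2 279.7
clamp_knob 0.78 [302. 259. 432. 314.] 360.8 279.7
blade_grip 0.58 [244. 232. 360. 397.] 298.9 286.1
0 knob world [619.9 100.7] px top [436.8 195.3] px foot [421.9 185.9]
0.1 knob world [614.9 100. ] px top [425.7 195.7] px foot [412.  186.2]
0.2 knob world [610.1  98.7] px top [414.4 197.2] px foot [402.1 187.5]
0.3 knob world [605.4  97. ] px top [403.1 199.9] px foot [392.2 189.9]
1.4 knob world [575.1  54.4] px top [320.8 286.9] px foot [320.5 266.8]
1.5 knob world [575.   49.4] px top [319.4 296.9] px foot [319.3 275.9]
1.58 knob world [575.3  45.4] px top [319.2 304.7] px foot [319.1 283. ]
```

{"fn": "apply_moves", "kwargs": {
  "targets": [
    [[0,0,0],[0,0,0]],
    [[0,0,0],[0,0,0]],
    [[0,0,0],[0,0,0]],
    [[0,0,0],[0,0,0]]
  ],
  "hand": 36
}}

```text
time_s: 24.3
tool_pos: [0.5769, 0.0417, 0.0011]
tool_rot: [180.0, 0.0, 95.6]
force: [0.3, -0.0, -0.3]
grip_width: 0.0327
```

{"fn": "apply_moves", "kwargs": {
  "targets": [
    [[0,0,15],[0,0,0]],
    [[0,0,45],[0,0,0]],
    [[0,-20,80],[0,0,0]],
    [[0,-40,80],[0,0,0]],
    [[0,-40,80],[0,0,0]],
    [[0,-40,80],[0,0,0]]
  ]
}}

```text
time_s: 24.9
tool_pos: [0.5764, 0.0024, 0.0817]
tool_rot: [180.0, -0.0, 95.6]
force: [-0.2, 0.6, 0.4]
grip_width: 0.0364
```

```bash
python3 knob.py
python3 - <<'E'
from h import *
im=np.load('/tmp/last.npy');o=env.get_obs();w=env.read_camera('wrist')
h=cv2.cvtColor(im,cv2.COLOR_RGB2HSV);g=cv2.cvtColor(im,cv2.COLOR_RGB2GRAY)
red=((h[...,0]<6)|(h[...,0]>174))&(h[...,1]>140)&(h[...,2]>60)
m=red.astype(np.uint8);m[:,500:]=0
cn=max(cv2.findContours(m,0,2)[0],key=cv2.contourArea)[:,0]
print('red rect world',cv2.minAreaRect((wonz(o,w,cn,.0235)[:,:2]*1000).astype(np.float32)))
x,y,W,H=cv2.boundingRect(cn);print(x,y,W,H)
for v in range(y-6,y+H+6,2): print(v,''.join('R' if red[v,u] else '%x'%(g[v,u]//16) for u in range(x-8,x+W+8)))
E
```

```text
[576.4   2.4  81.7] [ 1.79977971e+02 -2.09800799e-02  9.56142845e+01] [-0.2  0.6  0.4] 0.036447720447295946 24.9
red [601, 0, 38, 24, 742] [619.9  10.2] [821.7 240.3  23.5]
red [307, 168, 82, 23, 1212] [349.8 178.6] [595.1  50.   23.5]
clamp 0.88 [308. 169. 401. 192.] 354.0 179.7
clamp_knob 0.73 [308. 166. 405. 192.] 353.4 179.5
blade_grip 0.68 [268. 148. 352. 311.] 307.5 230.9
blade_grip 0.6 [204. 117. 413. 334.] 311.6 206.6
0 knob world [619.9 100.7] px top [401.3 109.4] px foot [393.6 110.7]
0.1 knob world [614.9 100. ] px top [393.5 109.4] px foot [386.4 110.8]
0.2 knob world [610.1  98.7] px top [385.7 110.3] px foot [379.3 111.6]
0.3 knob world [605.4  97. ] px top [378. 112.] px foot [372.3 113.2]
1.4 knob world [575.1  54.4] px top [322.3 173.9] px foot [321.8 169.4]
1.5 knob world [575.   49.4] px top [321.4 181.8] px foot [321.  176.5]
1.58 knob world [575.3  45.4] px top [321.2 188. ] px foot [320.8 182.2]
red rect world ((592.5861206054688, 51.1234016418457), (56.14344787597656, 14.135425567626953), 2.908158302307129)
307 168 82 24
162 888888888888888888888888888888888888
[... 1113 characters left out ...]
11111111111112RRRRRRRRRRRRRRRRRRRRRRRRRRRRRRRRRRRRRRRRRRRRRRRRRRRR5788888887878878
186 ffa77876RRRRR1111111111111111RRRRRRRRRRRRRRRRRRRRRRRRRRRRRRRRRRRRRRRRRRRRRRRRRRRRRR678888878878888
188 ffa7788888886311111111111111355RRRRRRRRRRRRRRRRRRRRRRRRRRRRRRRRRRRRRRRRRRRRRRRRRRRRR67888778878788
190 ffa777878888876311111111114788888888888888877affe98cfffe98888888888876665RRRRRRRRRRRRR688787778888
192 fc8777887888788777654456778888888888888878877afffffeffff999999999999999963444434444457778888777776
194 f97777778888778888888888888888878878888788877affefeeffff999999999999999963344444344443343343433677
196 f97777778777778888888888788888878878888877877affefeffffa999999999999999853343344444443344333333777
```

{"fn": "apply_moves", "kwargs": {
  "targets": [
    [[-1,35,0],[0,0,0]],
    [[-1,70,0],[0,0,0]],
    [[-1,70,-25],[0,0,0]],
    [[-1,70,-50],[0,0,0]],
    [[-1,70,-70],[0,0,0]],
    [[-1,70,-80],[0,0,0]],
    [[-1,70,-80],[0,0,0]]
  ],
  "hand": 0
}}

```text
time_s: 25.85
tool_pos: [0.574, 0.0726, -0.0005]
tool_rot: [-179.8, -0.0, 95.7]
force: [1.1, -0.1, 0.4]
grip_width: 0.0009
```

{"fn": "apply_moves", "kwargs": {
  "targets": [
    [[0,-3,0],[0,0,0]],
    [[0,-5,0],[0,0,0]],
    [[0,-7,0],[0,0,0]],
    [[0,-8,0],[0,0,0]],
    [[0,-8,0],[0,0,0]]
  ]
}}

```text
time_s: 26.35
tool_pos: [0.576, 0.0644, 0.0018]
tool_rot: [179.9, -0.0, 95.7]
force: [0.1, 0.7, 0.8]
grip_width: 0.0003
```

{"fn": "apply_moves", "kwargs": {
  "targets": [
    [[0,-1,0],[0,0,0]],
    [[0,-2,0],[0,0,0]],
    [[0,-2,0],[0,0,0]]
  ]
}}

```text
time_s: 26.65
tool_pos: [0.5756, 0.063, 0.0013]
tool_rot: [180.0, -0.0, 95.7]
force: [-0.1, 1.8, 0.6]
grip_width: 0.0004
```

{"fn": "apply_moves", "kwargs": {
  "targets": [
    [[0,-1,0],[0,0,0]],
    [[0,-2,0],[0,0,0]],
    [[0,-2,0],[0,0,0]]
  ]
}}

```text
time_s: 26.95
tool_pos: [0.5756, 0.0627, 0.0014]
tool_rot: [180.0, -0.1, 95.7]
force: [-0.6, 6.0, 1.7]
grip_width: 0.0007
```

{"fn": "apply_moves", "kwargs": {
  "targets": [
    [[0,-1,0],[0,0,0]],
    [[0,-2,0],[0,0,0]],
    [[0,-2,0],[0,0,0]]
  ]
}}

```text
time_s: 27.25
tool_pos: [0.5756, 0.0625, 0.0014]
tool_rot: [179.9, -0.3, 95.8]
force: [-0.3, 9.5, 0.8]
grip_width: 0.0006
```

{"fn": "apply_moves", "kwargs": {
  "targets": [
    [[0,-1,0],[0,0,0]],
    [[0,-2,0],[0,0,0]],
    [[0,-2,0],[0,0,0]]
  ]
}}

```text
time_s: 27.55
tool_pos: [0.5756, 0.0624, 0.0015]
tool_rot: [179.9, -0.4, 95.9]
force: [-0.2, 11.6, 1.1]
grip_width: 0.0007
```

{"fn": "apply_moves", "kwargs": {
  "targets": [
    [[0,8,0],[0,0,0]],
    [[0,15,0],[0,0,0]],
    [[0,15,30],[0,0,0]],
    [[0,5,70],[0,0,0]],
    [[0,-25,90],[0,0,0]],
    [[0,-60,100],[0,0,0]],
    [[0,-60,100],[0,0,0]],
    [[0,-60,100],[0,0,0]]
  ]
}}

```text
time_s: 28.35
tool_pos: [0.5754, -0.0056, 0.1012]
tool_rot: [-180.0, 0.1, 95.5]
force: [-0.7, 0.8, -0.4]
grip_width: 0.0001
```

Run:
```python
from h import *
o=env.get_obs();w=snap('wrist','wfin.png');print(np.round(o['tool_pos']*1000,1),o['tool_rot'],np.round(o['force'],1),o['time_s'])
im=w['image'];h=cv2.cvtColor(im,cv2.COLOR_RGB2HSV)
red=(((h[...,0]<6)|(h[...,0]>174))&(h[...,1]>140)&(h[...,2]>60)).astype(np.uint8);red[:,500:]=0
cn=max(cv2.findContours(red,0,2)[0],key=cv2.contourArea)[:,0]
print('clamp arm',cv2.minAreaRect((wonz(o,w,cn,.0235)[:,:2]*1000).astype(np.float32)))
m=((h[...,0]>5)&(h[...,0]<16)&(h[...,1]>150)&(h[...,2]>60)).astype(np.uint8);m[:,500:]=0
for cn in cv2.findContours(m,0,2)[0]:
    if cv2.contourArea(cn)>60: print('rib?',cv2.boundingRect(cn),cv2.minAreaRect((wonz(o,w,cn[:,0],.036)[:,:2]*1000).astype(np.float32)))
r=env.regions_of(w,'blade_grip')[0];print(r['conf'],r['rect'])
g=cv2.cvtColor(im,cv2.COLOR_RGB2GRAY)
ex=np.array([.9947,.1028]);ey=np.array([-.1028,.9947]);t=np.array([564.1,2.8])
for b in (60,30,15,0,-20,-40,-58):
    q=wproj(o,w,[np.r_[(t+36*ex+b*ey)/1000,.016]])[0];v=int(round(q[1]));u=int(round(q[0]))
    print(b,np.round(q,1),g[v,u-5:u+8] if v<480 else '')
for n in ['scene','side']:
    p=snap(n)
    for t_ in ['old_blade_grip','pcb','flux','solder_spool','tape_roll','driver','paste_jar']:
        for r in env.regions_of(p,t_)[:1]:
            ys,xs=np.nonzero(r['region']);print(n,t_,round(r['conf'],2),np.round(onz(p,xs.mean(),ys.mean(),.012),3)[:2])
```

```text
[575.4  -5.6 101.2] [-1.79993328e+02  5.56696722e-02  9.54767415e+01] [-0.7  0.8 -0.4] 28.35
clamp arm ((593.52880859375, 47.748382568359375), (55.9996337890625, 13.69904613494873), 6.175285816192627)
rib? (461, 270, 39, 59) ((718.0454711914062, -46.34385681152344), (59.023719787597656, 29.762828826904297), 73.50130462646484)
rib? (295, 195, 17, 56) ((564.4602661132812, 4.932855606079102), (11.767182350158691, 41.77116775512695), 5.1894211769104)
0.65 [273.2, 134.0, 350.1, 293.2]
60 [349.7 141.9] [140 140 139 137 138 139 142 164 164 162 159 158 158]
30 [349.5 180.9] [237 238 242 249 153 126 129 148 158 157 155 155 152]
15 [349.3 200. ] [122 125 127 129 128 128 134 147 153 155 153 151 150]
0 [349.  218.7] [118 120 115  77  83 101 134 151 152 151 149 148 147]
-20 [348.6 242.9] [232 232 234 234 169 200 247 252 250 249 248 248 248]
-40 [348.1 266. ] [226 227 230 229 230 163 233 251 249 248 247 245 246]
-58 [347.6 286. ] [223 224 226 227 227 206 241 247 247 245 243 243 244]
scene old_blade_grip 0.94 [ 0.465 -0.23 ]
scene pcb 0.6 [0.414 0.02 ]
scene flux 0.68 [0.73  0.192]
scene solder_spool 0.79 [0.773 0.061]
scene tape_roll 0.58 [ 0.761 -0.067]
scene driver 0.68 [ 0.449 -0.423]
scene paste_jar 0.69 [ 0.737 -0.226]
side old_blade_grip 0.63 [ 0.45  -0.223]
side pcb 0.73 [0.399 0.028]
side solder_spool 0.56 [0.782 0.053]
side tape_roll 0.68 [ 0.758 -0.069]
side driver 0.85 [ 0.447 -0.428]
```

```bash
python3 -c "
from h import *
print(env.sign_off())"
```

```text
the job is handed in; nothing more can be done
None
```

The fresh blade is in its holder, with its notch over the pin and its back edge against the fence. The red clamp is swung to its stop. I handed the job in at about 28.5 s with the gripper empty, above the bed and clear of everything; the hand-in gave no verdict.

**Seating:** The blade touched the bed lightly and slid over the pin with under 3 N of sideways force. It stopped against the fence, and I pressed it home to about 10 N with almost no twist, which fits an even contact. I released it before moving the clamp.

**Clamp:** It slipped in the grip on the first swing and stopped at about 1.51 rad. I then pushed the knob with closed fingers until the force rose to 11.6 N with no movement. It measured about 1.57 to 1.58 rad afterwards.

**Last checks:**
- **Fence gap:** Under about 1 mm and even along the length, going by the wrist camera. About 1–2 mm wide next to the clamp, where shadow made it harder to read.
- **Blade angle:** The rib read 5.2° against about 5.9° for the fence, which is within the limit.
- **Bystanders:** The ones I could see read within about 6 mm of their first positions. The side camera did not report the flux bottle or paste jar at the end, but the scene camera did.

**What went wrong:** The fingertips sit about 30 mm above the reported tool point (TCP). The first two grasps closed above the rib, and one empty trip was made to the holder. The blade was not disturbed.

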